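Unload the ultrasonic cleaner: washed glass cups onto the drying pegs

ROBOT

A 7-joint arm with a two-finger parallel gripper is mounted at the origin on the work surface. World frame = base frame: x ahead of the robot, y to its left, z up, the work surface at z = 0. Lengths are in m, angles in rad, forces in N, time in s.
With the tool pointing down it reaches from about 0.4 to 0.85 m from the base axis. Payload 10.4 kg.
Tool frame: the origin (TCP) lies at the very end of the fingers, on their centre line; the grasp point (between the pads) lies 19 mm behind it; z points along the fingers, y is the line along which they close (so a half turn about z gives the same grasp; the last joint's range is limited). The gripper opens to 87 mm and grips with 3 to 60 N. Pads are 19 mm wide; open, the fingers measure 117 mm over their backs; the gripper's body (75 mm by 190 mm) begins 51 mm behind the grasp point.
Start: joints at [-1.287, 0.332, -0.065, 1.46, 0.022, 1.35, -0.088], TCP at [0.189, 0.596, 0.223] pointing down, gripper open.
Joint ranges: [-2.6, 2.6], [-0.5, 2.12], [-1.47, 1.34], [0.16, 2.42], [-1.27, 4.41], [0.06, 2.06], [-2.6, 2.6]. Speed limits (rad/s): [2.22, 2.22, 2.79, 2.79, 3.14, 3.14, 3.14].

INTERFACE

Orientations are given as a unit quaternion [x, y, z, w].
In Python, from bench import read_state, cams, workorder gives the robot as it stands.
- The arm moves only by the shell command python3 -m crank 'ROWS' [FORCE]. ROWS is text: rows parted by semicolons, each of 5 numbers parted by spaces: the shift along the tool's x, y, z scaled (see below), then the turn about the tool's z scaled (see below), then the opening, from -1 (shut) to 1 (fully open). In form: dx dy dz yaw jaw; .... A call has 1 to 10 rows; each row shifts and turns the commanded pose from where the row before left it, along the tool's axes as they then stand; what a row does not reach is not made up. The controller multiplies each number of a shift by 200 mm and each number of a turn by 90 degrees. A row lasts 1/10 s, in which the tool goes at most 50 mm and 8.59 degrees, less where a joint would pass 70% of its speed; a pose out of reach is approached as far as the arm can. A call with a number of a shift or a turn outside -1 to 1 is refused whole. A call with a gripper value outside its range is refused whole. The fingers move at their own pace and stop on an object; FORCE is the grip in N (left out, the last holds). Time passes only in rows, so rows that do not move let the fingers close. It gives the time, the measured TCP pose, the force, the opening and the grip force at its end, in the units of the state.
- read_state(): the state, without advancing time (a new reading comes with each control period).
- cams.camera(name): name is "scene" or "top" or "wrist"; returns a dict with "img" (480x640x3 uint8, blue, green, red), "K" (3x3 intrinsics, pixels), "xyz" and "attitude" of the camera in the world; the wrist camera has in their place "mount" (4x4, takes a point from camera to tool coordinates, whose origin is the TCP and whose axes are the flange's). Camera axes: x right, y down, z forward; pixel columns grow to the right and rows downward; lengths in m; the calibration is good to about 2 mm. A picture is of the moment at which its call begins: read the wrist's pose just before it. There is no depth.
- workorder.close_job(): hands the job in; it is judged then, once.
The state is a dict: "time": time; "joint_positions": joint angles; "joint_vel": joint speeds; "joint_torque": joint torques, N m; "ee_pos": TCP position; "eef_rot": TCP orientation; "ft_force": force on the tool from outside, world axes, zero at the start; "torque": the same for the moment, N m; "width": finger opening in m; "grip_force": force on a finger pad.
Only numpy, scipy, OpenCV 4.12 (cv2) and the standard library are available. Lean on these libraries where they do the work, as an engineer would, in place of code of your own. Each camera call takes 0.05 s, during which the arm holds its last target. There are 200 camera calls.

TASK

Unload the ultrasonic cleaner: first put the amber jar that was left on its lid onto the middle of the white tile, then lift the lid off and lay it, handle up, on the cork mat. Turn every glass cup in the basket upside down onto a drying peg of its own so that it stands on its rim on the board, lowering it gently and never dropping it; when all are out, put the lid back on the cleaner, fully seated. Leave the glass of rods and the squeeze bottle where they are.

Things in the scene. Friction and masses are not known exactly. Their poses are not given: they have to be found in the camera images.
- cleaner: Fixed ultrasonic cleaner: open steel tank 166 (x) by 250 (y) by 160 mm high, opening 150 by 234 mm, control panel on its -x face. Origin: centre of its underside, on the bench; z up. In it, cups lie on pairs of 5 mm wire rods along x; pairs at y = -68, 0, 68 mm, rods 12 mm either side. A lying cup's axis is 154 mm above the bench; its top stands 14 mm above the rim.
- rim (a point): Centre of the cleaner's open top, at rim height (160 mm above the bench); axes as the cleaner's. The seated lid's origin lies here.
- lid: Loose blue lid of the cleaner, 162 (x) by 246 (y) mm, shell 24 mm high, about 0.25 kg. Origin: centre of its lower edge, which rests on the tank's rim; z up. Four tabs reach 8 mm below that edge and enter the tank with 4 mm play (so on a flat surface the origin is 8 mm up). Seated, it lines up with the cleaner (half a turn is also fine).
- lid_handle (a point): Grip point of the lid's black bar handle, 48 mm above the lid's origin. The bar runs along the lid's x axis, 84 mm long, 14 mm thick (y), from 41 to 57 mm above the origin, on two feet.
- jar: Squat amber jar with black screwed-on cap and white label, 52 mm in diameter, 60 mm high (cap 46 mm in diameter, the top 14 mm), about 0.16 kg. Origin at the centre of its underside, z up. It starts on top of the lid, beside the handle.
- tile: Fixed white ceramic tile 140 by 140 by 6 mm, the place of the jar. Origin at the centre of its underside, on the bench.
- mat: Fixed cork mat 160 (x) by 240 (y) by 4 mm, the place of the lid while the cleaner is open. Origin at the centre of its underside, on the bench.
- board: Fixed wooden drying board 90 (x) by 240 (y) mm on two end feet, its top face 55 mm above the bench, with three upright dowel pegs 80 mm apart along its y axis. Origin at the centre of its underside, on the bench; z up.
- peg1 (a point): Foot of drying peg 1, on the top face of the board (55 mm above the bench). The peg is 11 mm thick and stands 47.5 mm above this point, with a round end. Pegs 1, 2, 3 at y = -80, 0, +80 mm of the board.
- peg2 (a point): Foot of drying peg 2, on the top face of the board (55 mm above the bench). The peg is 11 mm thick and stands 47.5 mm above this point, with a round end. Pegs 1, 2, 3 at y = -80, 0, +80 mm of the board.
- peg3 (a point): Foot of drying peg 3, on the top face of the board (55 mm above the bench). The peg is 11 mm thick and stands 47.5 mm above this point, with a round end. Pegs 1, 2, 3 at y = -80, 0, +80 mm of the board.
- cup_red: Opaque red glass cup, a straight tube with a bottom: 40 mm outside, 34 mm inside diameter, 60 mm long, bottom 6 mm, 60 g. Origin: centre of its closed end (outside); z runs from there to the mouth. Starts lying in the basket along the cleaner's x axis, mouth towards the cleaner's -x (panel) side. Upside down on the board its origin is 60 mm above the board's top. May be absent.
- cup_turquoise: Opaque turquoise glass cup, a straight tube with a bottom: 40 mm outside, 34 mm inside diameter, 60 mm long, bottom 6 mm, 60 g. Origin: centre of its closed end (outside); z runs from there to the mouth. Starts lying in the basket along the cleaner's x axis, mouth towards the cleaner's -x (panel) side. Upside down on the board its origin is 60 mm above the board's top. May be absent.
- cup_ivory: Opaque ivory glass cup, a straight tube with a bottom: 40 mm outside, 34 mm inside diameter, 60 mm long, bottom 6 mm, 60 g. Origin: centre of its closed end (outside); z runs from there to the mouth. Starts lying in the basket along the cleaner's x axis, mouth towards the cleaner's -x (panel) side. Upside down on the board its origin is 60 mm above the board's top. May be absent.
- rod_glass: Bystander: glass tumbler 68 mm in diameter, 100 mm high, with coloured glass rods standing in it up to 200 mm. Origin at the centre of its underside.
- squeeze_bottle: Bystander: white squeeze bottle with a bent spout, 60 mm in diameter, 190 mm high. Origin at the centre of its underside.

How it is judged:
By the outcome, as a careful person would: the job done as asked, in the order asked, and still so for the second after the job is handed in, with the robot touching nothing.
Of cup_red, cup_turquoise, cup_ivory only 2 to 3 are there at a start; the rules pass over those that are not, and their reading is None.
At some moment in a run one of jar, lid may be knocked a few centimetres aside while the robot is not near it.
It also fails if it takes over 210 s, if anything falls off the work surface, if the arm or the gripper's body presses on something with over 40 N, if the wrist force passes 120 N, or if a joint passes its speed limit or range.

## Working session

There is one attempt and no reset: what is moved stays moved. The work goes in short steps, Python scripts to look and compute and a shell command to move; the robot and the scene stay as the last step left them, time stands still between calls to the robot, and variables do not carry over. Pictures are saved under pics/ and viewed, at most 14 in all, crops included, and the job is handed in when it is done.

```bash
ls; mkdir -p pics; python3 - <<'E'
from bench import read_state, cams, workorder
import cv2
s=read_state();print(s)
for n in ("scene","top","wrist"):
    c=cams.camera(n);cv2.imwrite(f"pics/{n}0.png",c["img"])
    print(n,{k:v for k,v in c.items() if k!="img"})
E
```

```text
pics
{'time': 0.0, 'joint_positions': array([-1.28660645,  0.33286596, -0.06468405,  1.46093716,  0.02160256,
        1.3498937 , -0.08851547]), 'joint_vel': array([-5.47452514e-05, -7.48496417e-04, -1.03664875e-03, -1.30612612e-03,
       -3.32718970e-04, -7.87679735e-04,  4.23577602e-04]), 'joint_torque': array([ 1.98344997e-04, -6.23260117e+01,  2.44667509e-02, -3.89874566e+01,
       -6.15057489e-02,  4.01672674e-02,  1.16082538e-04]), 'ee_pos': array([0.18864956, 0.59544677, 0.22175958]), 'eef_rot': array([ 1.52798527e-01,  9.88257109e-01, -7.00721095e-04, -7.14309555e-05]), 'ft_force': array([-0.31175968,  0.21057097,  0.03702389]), 'torque': array([ 0.04181892,  0.00566294, -0.00537567]), 'grip_force': 0.0, 'width': 0.08692434482333386}
scene {'K': array([[466.71306786,   0.        , 329.5107645 ],
       [  0.        , 466.71306786, 240.80899959],
       [  0.        ,   0.        ,   1.        ]]), 'xyz': array([ 1.08137493, -0.64796496,  0.8952459 ]), 'attitude': array([ 0.8722283 ,  0.29347253, -0.11659893, -0.37349211])}
top {'K': array([[539.11379969,   0.        , 322.29923423],
       [  0.        , 539.11379969, 243.90481265],
       [  0.        ,   0.        ,   1.        ]]), 'xyz': array([0.46486557, 0.01192064, 1.19816227]), 'attitude': array([ 0.71346201, -0.69801647,  0.04884718, -0.03686346])}
wrist {'K': array([[406.60855521,   0.        , 321.93157611],
       [  0.        , 406.60855521, 237.66882195],
       [  0.        ,   0.        ,   1.        ]]), 'mount': array([[ 1.71636787e-04, -9.63815884e-01, -2.66568776e-01,
         7.31211650e-02],
       [ 9.99999901e-01,  2.75003263e-04, -3.50437678e-04,
        -5.10942819e-04],
       [ 4.11064684e-04, -2.66568690e-01,  9.63815835e-01,
        -1.63138195e-01],
       [ 0.00000000e+00,  0.00000000e+00,  0.00000000e+00,
         1.00000000e+00]])}
```

View pics/top0.png

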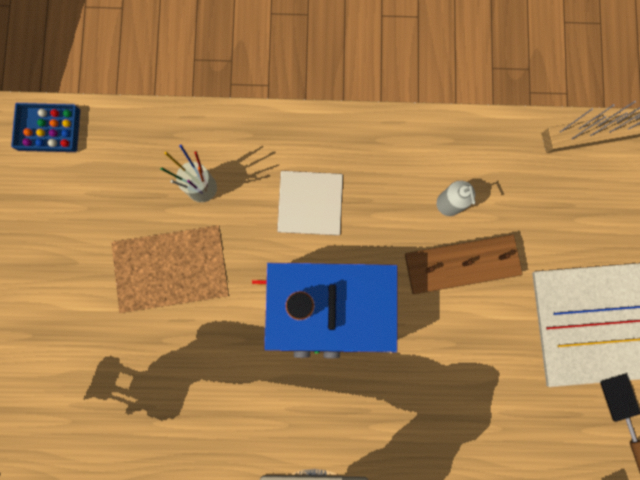

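View pics/scene0.png

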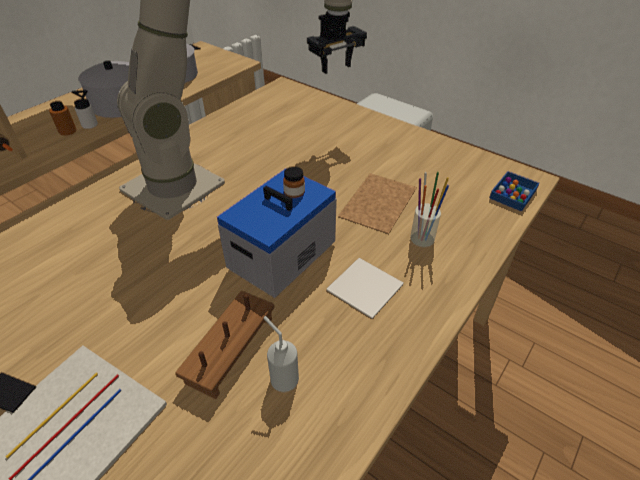

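The top view has +x up and +y left. It shows the tile at about (310,203), the mat at (170,268), and the blue lid at (331,307) with the jar on it at (300,306). The bar handle is at (332,306), the board with three pegs is at (465,262), and the rod glass and squeeze bottle stand beyond. The scene view shows the same objects, with the pegs at about (203,360), (226,328) and (247,303).

```bash
cat > h.py <<'E'
import numpy as np, cv2
from scipy.spatial.transform import Rotation as R
from bench import read_state, cams, workorder
def shot(n,save=None):
    s=read_state(); c=cams.camera(n)
    if n=="wrist":
        Rt=R.from_quat(s["eef_rot"]).as_matrix(); M=np.array(c["mount"])
        c["R"]=Rt@M[:3,:3]; c["o"]=s["ee_pos"]+Rt@M[:3,3]
    else: c["R"]=R.from_quat(c["attitude"]).as_matrix(); c["o"]=np.array(c["xyz"])
    if save: cv2.imwrite(f"pics/{save}.png",c["img"])
    return c
def ray(c,uv):
    d=c["R"]@np.linalg.inv(c["K"])@np.array([uv[0],uv[1],1.]); return d/np.linalg.norm(d)
def onz(c,uv,z):
    d=ray(c,uv); return c["o"]+d*(z-c["o"][2])/d[2]
def proj(c,p):
    q=c["K"]@(c["R"].T@(np.asarray(p)-c["o"])); return q[:2]/q[2]
def tri(c1,u1,c2,u2):
    d1,d2=ray(c1,u1),ray(c2,u2)
    t=np.linalg.lstsq(np.c_[d1,-d2],c2["o"]-c1["o"],rcond=None)[0]
    a=c1["o"]+d1*t[0]; b=c2["o"]+d2*t[1]; return (a+b)/2,np.linalg.norm(a-b)
def mask(img,lo,hi): return cv2.inRange(cv2.cvtColor(img,cv2.COLOR_BGR2HSV),lo,hi)
def blobs(m,amin=50,box=None):
    if box: k=np.zeros_like(m);x0,y0,x1,y1=box;k[y0:y1,x0:x1]=255;m=m&k
    cs=cv2.findContours(m,cv2.RETR_EXTERNAL,cv2.CHAIN_APPROX_NONE)[0]
    return sorted([c for c in cs if cv2.contourArea(c)>amin],key=cv2.contourArea,reverse=True)
def quad(c):
    return cv2.boxPoints(cv2.minAreaRect(c))
E
python3 - <<'E'
from h import *
np.set_printoptions(precision=4,suppress=True)
t=shot("top");s=shot("scene")
tcp=read_state()["ee_pos"];print("tcp px",proj(t,tcp),proj(s,tcp))
im=t["img"];
b=blobs(mask(im,(105,120,60),(130,255,255)),500,(200,200,450,400))[0];q=quad(cv2.convexHull(b));print("lid quad",q.tolist())
w=np.array([onz(t,p,.184) for p in q]);print(w,w.mean(0),[np.linalg.norm(w[i]-w[i-1]) for i in range(4)])
for n,z,lo,hi,box in(("tile",.006,(0,0,140),(40,70,255),(260,160,360,245)),("mat",.004,(5,60,40),(20,150,255),(100,215,240,320))):
    k=mask(im,lo,hi)
    for c in blobs(k,500,box)[:2]:
        q=quad(c);w=np.array([onz(t,p,z) for p in q]);print(n,q.round(0).tolist(),w.mean(0),[np.linalg.norm(w[i]-w[i-1]).round(4) for i in range(4)], np.degrees(np.arctan2(*(w[1]-w[0])[[1,0]])))
print("mat hsv",cv2.cvtColor(im,cv2.COLOR_BGR2HSV)[268,170],"bench",cv2.cvtColor(im,cv2.COLOR_BGR2HSV)[340,150])
big=cv2.resize(im[225:365,240:530],None,fx=2.75,fy=2.75,interpolation=cv2.INTER_CUBIC);cv2.imwrite("pics/tc.png",big)
cv2.imwrite("pics/sc.png",cv2.resize(s["img"][160:400,170:410],None,fx=2.5,fy=2.5,interpolation=cv2.INTER_CUBIC))
E
```

```text
tcp px [-31.0908 464.3112] [335.3766  69.1831]
lid quad [[264.6178283691406, 349.78277587890625], [266.1526184082031, 262.3009033203125], [397.4280090332031, 264.60400390625], [395.8932189941406, 352.08587646484375]]
[[ 0.3892  0.0985  0.184 ]
 [ 0.5513  0.101   0.184 ]
 [ 0.5525 -0.1469  0.184 ]
 [ 0.3897 -0.1447  0.184 ]] [ 0.4707 -0.023   0.184 ] [np.float64(0.2431490307532577), np.float64(0.16215120122978716), np.float64(0.24794561893215716), np.float64(0.16279610429178631)]
tile [[277.0, 231.0], [281.0, 170.0], [342.0, 174.0], [339.0, 234.0]] [0.7041 0.023  0.006 ] [np.float64(0.1385), np.float64(0.1391), np.float64(0.1405), np.float64(0.1392)] -1.2116826290082767
mat [[100.0, 215.0], [239.0, 215.0], [239.0, 319.0], [100.0, 319.0]] [0.5529 0.3293 0.004 ] [np.float64(0.23), np.float64(0.3091), np.float64(0.2308), np.float64(0.302)] -88.62504676265038
mat hsv [ 15 149 168] bench [ 17 138 183]
```

View pics/tc.png

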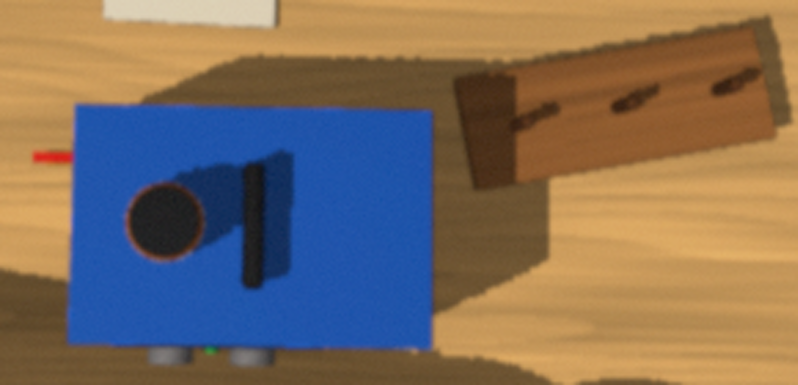

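View pics/sc.png

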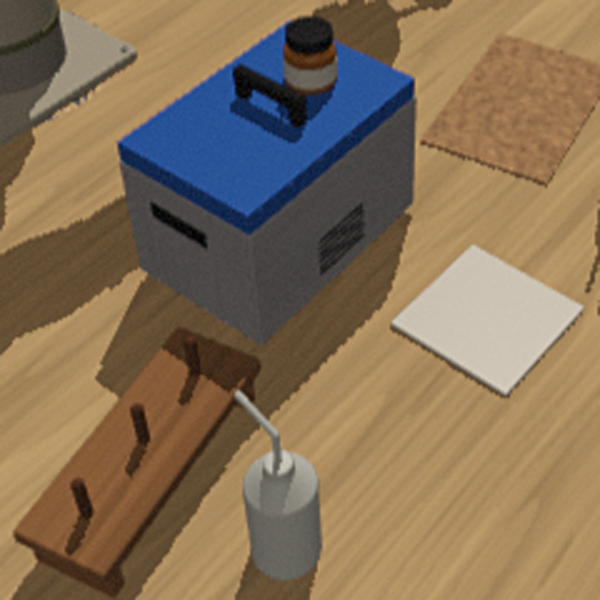

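The crops show the cap top at top-view (300,305.4) and scene (293.6,172.4). The handle centre is at top (332.4,307.2) and scene (278.4,193.6). The tile corners are clear in the scene view. The pegs merge with their shadows in the top view, so I'll measure those with the wrist camera.

```bash
python3 - <<'E'
from h import *
np.set_printoptions(precision=4,suppress=True)
t=shot("top");s=shot("scene")
f=lambda a:(a[0]/2.5+170,a[1]/2.5+160); g=lambda a:(a[0]/2.75+240,a[1]/2.75+225)
print("cap",tri(t,g((165,221)),s,f((309,31))))
print("handle",tri(t,g((254,226)),s,f((271,84))))
sc=[(475,246),(582,310),(506,394),(391,325)];tc=[(281,170),(342,174),(339,234),(277,231)]
from itertools import permutations
best=min((sum(tri(t,a,s,f(sc[i]))[1] for a,i in zip(tc,p)),p) for p in permutations(range(4)))
for a,i in zip(tc,best[1]): print("tile corner",tri(t,a,s,f(sc[i])))
m=np.array([onz(t,p,.004) for p in((112,241),(220,226),(228,296),(120,311))]);print(m,m.mean(0))
for z,p in((.102,(79,482)),(.102,(138,408)),(.102,(192,345)),(.055,(84,513)),(.055,(143,438))):print("peg",onz(s,f(p),z))
print(read_state()["eef_rot"],onz(t,g((165,221)),.244),onz(t,g((254,226)),.217))
E
```

```text
cap (array([0.4734, 0.0355, 0.2412]), np.float64(0.004617855528245488))
handle (array([ 0.4723, -0.022 ,  0.2125]), np.float64(0.00670486488368254))
tile corner (array([0.7778, 0.0904, 0.0018]), np.float64(2.5888786272962442e-05))
tile corner (array([ 0.7731, -0.047 ,  0.0037]), np.float64(0.003905492506740752))
tile corner (array([ 0.6352, -0.0431,  0.0007]), np.float64(0.0024570098120639356))
tile corner (array([0.6398, 0.0968, 0.0015]), np.float64(0.005198988089370803))
[[0.6064 0.4596 0.004 ]
 [0.6457 0.2224 0.004 ]
 [0.4905 0.1981 0.004 ]
 [0.4529 0.4318 0.004 ]] [0.5489 0.328  0.004 ]
peg [ 0.5895 -0.3863  0.102 ]
peg [ 0.5748 -0.309   0.102 ]
peg [ 0.5635 -0.2339  0.102 ]
peg [ 0.5854 -0.3881  0.055 ]
peg [ 0.5708 -0.3082  0.055 ]
[ 0.1528  0.9883 -0.0001 -0.    ] [0.4717 0.0339 0.244 ] [ 0.4698 -0.0241  0.217 ]
```

```bash
cat > st.py <<'E'
from h import *
import sys
s=read_state();np.set_printoptions(precision=4,suppress=True)
Rt=R.from_quat(s["eef_rot"]).as_matrix()
print("t%.1f"%s["time"],s["ee_pos"],"toolx ang %.2f"%np.degrees(np.arctan2(Rt[1,0],Rt[0,0])),"tilt",Rt[:2,2],"w %.4f g %.1f"%(s["width"],s["grip_force"]),"F",s["ft_force"],"j7 %.2f"%s["joint_positions"][6])
if len(sys.argv)>3:
    d=Rt.T@(np.array(eval(",".join(sys.argv[1:4])))-s["ee_pos"]); print("need units",d/.2,"mm",d*1e3,"rows>=%.1f"%(np.linalg.norm(d)/.05))
if len(sys.argv)>4:
    a=np.degrees(np.arctan2(Rt[1,0],Rt[0,0]))-float(sys.argv[4]); print("yaw units",a/90)
E
python3 -m crank '0 0 -.04 .0894 1;0 0 -.04 .0894 1;0 0 -.04 .0894 1;0 0 -.04 .0894 1;0 0 -.04 .0894 1;0 0 -.04 .0894 1;0 0 -.04 .0894 1;0 0 -.04 .0894 1;0 0 -.04 .0894 1;0 0 0 0 1'
python3 st.py .472 .0345 .29 90
```

```text
time: 1.35
ee_pos: [0.1888, 0.5963, 0.2957]
eef_rot: [0.708, 0.706, 0.001, -0.0]
ft_force: [0.8, -0.4, -0.3]
width: 0.087
grip_force: 0.0
t1.4 [0.1888 0.5963 0.2957] toolx ang 89.88 tilt [0.0005 0.0018] w 0.0870 g 0.0 F [ 0.8173 -0.4484 -0.3101] j7 -1.32
need units [-2.8058  1.422   0.024 ] mm [-561.1562  284.3919    4.7923] rows>=12.6
yaw units -0.0013707632137080988
```

```bash

python3 -m crank '-.2 .1014 0 0 1;-.2 .1014 0 0 1;-.2 .1014 0 0 1;-.2 .1014 0 0 1;-.2 .1014 0 0 1;-.2 .1014 0 0 1;-.2 .1014 0 0 1;-.2 .1014 0 0 1;-.2 .1014 0 0 1;-.2 .1014 0 0 1' >/dev/null
python3 -m crank '-.2 .1014 0 0 1;-.2 .1014 0 0 1;-.2 .1014 0 0 1;-.2 .1014 0 0 1;0 0 0 0 1;0 0 0 0 1'
python3 - <<'E'
from h import *
t=shot("top");w=shot("wrist","w1")
im=t["img"];k=mask(im,(0,0,0),(180,255,45))
for c in blobs(k,150,(270,270,390,345)): print(cv2.minEnclosingCircle(c),cv2.minAreaRect(c))
E
python3 st.py .472 .0345 .195 90
```

```text
time: 2.95
ee_pos: [0.4727, 0.0351, 0.2942]
eef_rot: [0.707, 0.708, -0.0, -0.0]
ft_force: [0.6, 0.8, -0.0]
width: 0.0871
grip_force: 0.0
t3.0 [0.4724 0.0369 0.2942] toolx ang 90.22 tilt [-0.0004  0.0001] w 0.0874 g 0.0 F [-0.5271  0.3691 -0.2308] j7 -0.21
need units [-0.0119 -0.0017  0.4961] mm [-2.3833 -0.3354 99.2281] rows>=2.0
yaw units 0.0024629695133147798
```

View pics/w1.png

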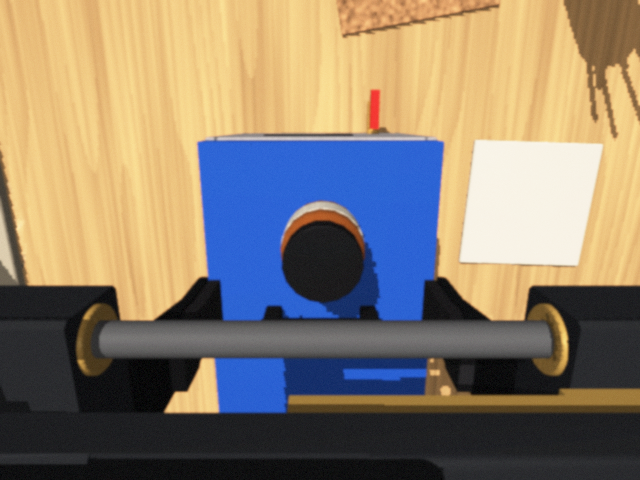

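The wrist view shows the cap at (323,259), centred between the fingers, with the tile and mat in view. I'll check its position by ray cast before descending.

```bash
python3 - <<'E'
from h import *
np.set_printoptions(precision=4,suppress=True)
w=shot("wrist");k=mask(w["img"],(0,0,0),(180,255,40))
k[295:]=0
for c in blobs(k,800,(250,200,400,310)): 
    (u,v),r=cv2.minEnclosingCircle(c);print(u,v,r,onz(w,(u,v),.244))
c=[onz(w,p,.006) for p in((475,140),(602,143),(578,266),(460,263))];print("tile",np.mean(c,0))
E
python3 -m crank '-.012 0 .16 0 1;0 0 .16 0 1;0 0 .16 0 1;0 0 0 0 1'; python3 st.py
```

```text
323.0797119140625 261.9202880859375 39.93680191040039 [0.4727 0.0364 0.244 ]
tile [0.7041 0.0227 0.006 ]
time: 3.5
ee_pos: [0.4702, 0.0342, 0.1953]
eef_rot: [0.706, 0.708, -0.003, -0.001]
ft_force: [-0.3, 0.2, 1.0]
width: 0.087
grip_force: 0.0
t3.5 [0.4702 0.0342 0.1953] toolx ang 90.18 tilt [-0.0056 -0.0019] w 0.0870 g 0.0 F [-0.3348  0.2036  1.0069] j7 -0.17
```

```bash
python3 -m crank '0 0 0 0 -1;0 0 0 0 -1;0 0 0 0 -1;0 0 0 0 -1;0 0 0 0 -1;0 0 0 0 -1' 20; python3 -m crank '0 0 -.15 0 -1;0 0 -.15 0 -1;0 0 -.15 0 -1;0 0 0 0 -1'; python3 st.py .7041 .023 .23 90
```

```text
time: 4.1
ee_pos: [0.4729, 0.0336, 0.1989]
eef_rot: [0.707, 0.707, 0.0, 0.0]
ft_force: [-0.9, -0.4, 3.3]
width: 0.0512
grip_force: 20.0
time: 4.5
ee_pos: [0.4742, 0.0336, 0.2919]
eef_rot: [0.707, 0.707, 0.002, 0.001]
ft_force: [0.5, -0.0, -2.9]
width: 0.0516
grip_force: 20.0
t4.5 [0.4742 0.0336 0.2919] toolx ang 90.00 tilt [0.0048 0.0021] w 0.0516 g 20.0 F [ 0.5064 -0.0341 -2.9478] j7 -0.21
need units [-0.0537  1.1478  0.3148] mm [-10.7429 229.566   62.9696] rows>=4.8
yaw units -3.3280410139013836e-05
```

```bash
python3 -m crank '-.009 .191 0 0 -1;-.009 .191 0 0 -1;-.009 .191 0 0 -1;-.009 .191 0 0 -1;-.009 .191 0 0 -1;-.009 .191 0 0 -1;0 0 .2 0 -1;0 0 .2 0 -1;0 0 .2 0 -1;0 0 .2 0 -1'>/dev/null; python3 -m crank '0 0 .2 0 -1;0 0 .15 0 -1;0 0 .1 0 -1;0 0 0 0 -1;0 0 0 0 -1'; python3 st.py .7041 .023 .02 90
```

```text
time: 6.0
ee_pos: [0.7017, 0.0225, 0.0383]
eef_rot: [0.707, 0.707, -0.0, -0.0]
ft_force: [-0.6, 0.1, -0.8]
width: 0.0512
grip_force: 20.0
t6.0 [0.7017 0.0225 0.0383] toolx ang 90.00 tilt [-0.0008 -0.0005] w 0.0512 g 20.0 F [-0.5886  0.127  -0.8463] j7 0.21
need units [0.0026 0.0119 0.0917] mm [ 0.5234  2.3898 18.3453] rows>=0.4
yaw units -1.2554214606868503e-05
```

```bash
python3 -m crank '0 .012 .03 0 -1;0 0 .02 0 -1;0 0 .01 0 -1;0 0 .01 0 -1;0 0 0 0 -1'; python3 -m crank '0 0 .01 0 -1;0 0 .005 0 -1;0 0 0 0 -1'; python3 st.py
```

```text
time: 6.5
ee_pos: [0.7042, 0.0228, 0.0244]
eef_rot: [0.707, 0.707, -0.0, -0.0]
ft_force: [-0.0, 0.3, -1.6]
width: 0.0515
grip_force: 20.0
time: 6.8
ee_pos: [0.7043, 0.0228, 0.0214]
eef_rot: [0.707, 0.707, -0.0, -0.0]
ft_force: [-0.5, 0.3, -0.9]
width: 0.0517
grip_force: 20.0
t6.8 [0.7043 0.0228 0.0214] toolx ang 90.01 tilt [-0.0002  0.0001] w 0.0517 g 20.0 F [-0.4903  0.304  -0.9216] j7 0.22
```

```bash
python3 -m crank '0 0 .007 0 -1;0 0 0 0 -1'; python3 -m crank '0 0 .007 0 -1;0 0 0 0 -1'
```

```text
time: 7.0
ee_pos: [0.7045, 0.0228, 0.021]
eef_rot: [0.707, 0.707, 0.0, -0.0]
ft_force: [-3.2, 0.3, 6.3]
width: 0.0515
grip_force: 20.0
time: 7.2
ee_pos: [0.7045, 0.0228, 0.021]
eef_rot: [0.707, 0.707, 0.001, -0.0]
ft_force: [-8.6, 0.9, 16.1]
width: 0.0514
grip_force: 20.0
```

```bash
python3 -m crank '0 0 -.012 0 -.5;0 0 0 0 .5;0 0 0 0 1;0 0 0 0 1;0 0 0 0 1;0 0 -.12 0 1;0 0 -.24 0 1;0 0 -.24 0 1;0 0 -.24 0 1;0 0 -.24 0 1' >/dev/null; python3 -m crank '0 0 -.24 -.091 1;0 0 -.1 -.091 1;0 0 0 -.091 1;0 0 0 -.091 1;0 0 0 -.091 1;0 0 0 -.091 1;0 0 0 -.091 1;0 0 0 -.091 1;0 0 0 -.091 1;0 0 0 -.091 1'>/dev/null;  python3 -m crank '0 0 0 -.091 1;0 0 0 0 1'
python3 - <<'E'
from h import *
t=shot("top","t2")
E
python3 st.py .472 -.023 .34 180.3
```

```text
time: 9.4
ee_pos: [0.7043, 0.0225, 0.3051]
eef_rot: [-0.002, 1.0, 0.0, -0.0]
ft_force: [-0.1, 1.0, -0.3]
width: 0.0871
grip_force: 0.0
t9.4 [0.7043 0.0225 0.3051] toolx ang 179.91 tilt [-0.      0.0003] w 0.0873 g 0.0 F [0.5029 0.9618 0.44  ] j7 1.61
need units [ 1.1613 -0.2293 -0.1746] mm [232.268  -45.8664 -34.9114] rows>=4.8
yaw units -0.0043105018409758285
```

View pics/t2.png

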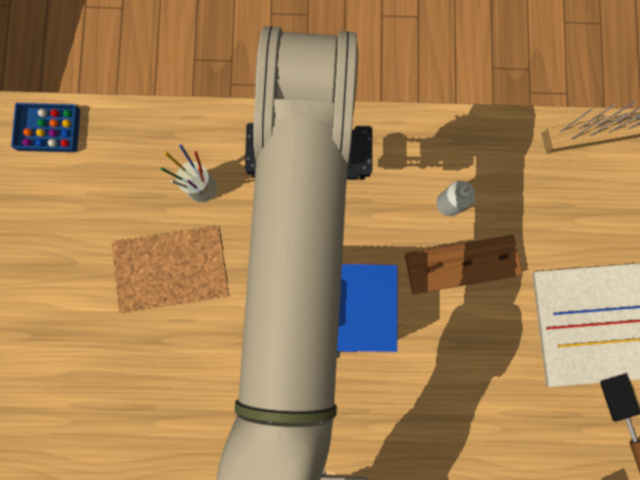

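The arm hides the lid's left half, but its right edge at (397,264) hasn't moved. I'll go over the handle and measure it with the wrist camera from two places.

```bash
python3 -m crank '.19 -.038 -.02 0 1;.19 -.038 -.02 0 1;.19 -.038 -.02 0 1;.19 -.038 -.02 0 1;.19 -.038 -.02 0 1;.13 -.038 -.02 0 1;0 0 0 0 1;0 0 0 0 1'>/dev/null
python3 - <<'E'
from h import *
w=shot("wrist","w2")
E
python3 st.py .472 -.023 .34 180.3
```

```text
t10.3 [ 0.4888 -0.0229  0.3291] toolx ang 179.98 tilt [0.0004 0.0006] w 0.0870 g 0.0 F [ 0.5493  0.5439 -0.0062] j7 1.52
need units [ 0.0841 -0.0005 -0.0544] mm [ 16.8103  -0.0908 -10.8886] rows>=0.4
yaw units -0.00357535686515607
```

View pics/w2.png

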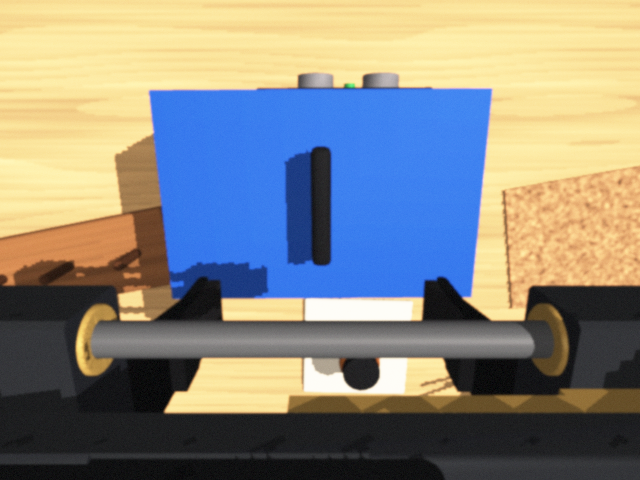

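The wrist view shows the whole lid, corners about (151,90), (491,90), (471,297) and (173,297). The handle runs from (320,148) to (320,264), and the jar stands on the tile at (361,372).

```bash
cat > lid.py <<'E'
from h import *
np.set_printoptions(precision=4,suppress=True)
def lidw(w):
    k=mask(w["img"],(0,0,0),(180,255,60));b=mask(w["img"],(100,120,50),(130,255,255));
    L=blobs(b,3000)[0]; m=np.zeros_like(k);cv2.drawContours(m,[cv2.convexHull(L)],-1,255,-1);m=cv2.erode(m,np.ones((9,9)))
    h=blobs(cv2.morphologyEx(k&m,cv2.MORPH_OPEN,np.ones((5,5))),300)
    h=[c for c in h if cv2.contourArea(c)>800][0]
    return quad(h),cv2.approxPolyDP(cv2.convexHull(L),12,True)[:,0]
if __name__=="__main__":
    w=shot("wrist");q,L=lidw(w);print(q.tolist(),L.tolist())
    c=q.mean(0);print("handle",onz(w,c,.217)); p=np.array([onz(w,x,.217) for x in q]);print(p)
    P=np.array([onz(w,x,.184) for x in L]);print("lid",P,P.mean(0));np.save("hc.npy",np.r_[w["o"],ray(w,c)])
E
python3 lid.py; cp hc.npy hc0.npy
python3 -m crank '.25 .15 0 0 1;0 .15 .1 0 1;0 0 0 0 1;0 0 0 0 1' >/dev/null; python3 lid.py
python3 - <<'E'
import numpy as np
a,b=np.load("hc0.npy"),np.load("hc.npy")
t=np.linalg.lstsq(np.c_[a[3:],-b[3:]],b[:3]-a[:3],rcond=None)[0];print("tri",a[:3]+a[3:]*t[0],b[:3]+b[3:]*t[1])
E
python3 st.py .472 -.023 .24 180.3
```

```text
[[311.0, 148.0], [329.0, 148.0], [329.0, 263.0], [311.0, 263.0]] [[490, 89], [469, 296], [173, 297], [151, 90]]
handle [ 0.4687 -0.0247  0.217 ]
[[ 0.4301 -0.0306  0.217 ]
 [ 0.4301 -0.0187  0.217 ]
 [ 0.5105 -0.0183  0.217 ]
 [ 0.5105 -0.0312  0.217 ]]
lid [[ 0.3907  0.0968  0.184 ]
 [ 0.5505  0.0972  0.184 ]
 [ 0.5512 -0.1454  0.184 ]
 [ 0.3913 -0.1454  0.184 ]] [ 0.4709 -0.0242  0.184 ]
[[224.375, 212.72555541992188], [250.8966064453125, 211.20132446289062], [256.909912109375, 315.8327331542969], [230.3883056640625, 317.3569641113281]] [[416, 153], [406, 320], [123, 320], [85, 284], [66, 153]]
handle [ 0.4611 -0.0215  0.217 ]
[[ 0.4264 -0.0302  0.217 ]
 [ 0.4253 -0.0132  0.217 ]
 [ 0.4985 -0.0123  0.217 ]
 [ 0.4996 -0.0305  0.217 ]]
lid [[ 0.3907  0.0973  0.184 ]
 [ 0.518   0.0977  0.184 ]
 [ 0.5186 -0.1223  0.184 ]
 [ 0.4887 -0.1473  0.184 ]
 [ 0.3913 -0.1457  0.184 ]] [ 0.4614 -0.0441  0.184 ]
tri [ 0.47386378 -0.02477905  0.19056102] [ 0.47052185 -0.02725662  0.18992415]
t10.8 [0.446  0.0321 0.3089] toolx ang -179.95 tilt [-0.0008 -0.0009] w 0.0872 g 0.0 F [ 0.2914 -0.3538  0.2305] j7 1.35
need units [-0.1299 -0.2751  0.3447] mm [-25.9729 -55.0161  68.9372] rows>=1.8
yaw units -4.002795871588743
```

```bash
python3 -m crank '-.06 -.14 .17 0 1;-.06 -.142 .17 0 1;0 0 .12 0 1;0 0 0 0 1;0 0 0 0 1'; python3 st.py .4705 -.0246 .192 180.15
```

```text
time: 11.3
ee_pos: [0.47, -0.0243, 0.2179]
eef_rot: [-0.0, 1.0, -0.0, -0.0]
ft_force: [0.2, -0.4, 0.3]
width: 0.087
grip_force: 0.0
t11.3 [ 0.47   -0.0243  0.2179] toolx ang -179.96 tilt [-0.0001 -0.0004] w 0.0870 g 0.0 F [ 0.2026 -0.3805  0.27  ] j7 1.52
need units [-0.0025 -0.0017  0.1294] mm [-0.5065 -0.3365 25.8754] rows>=0.5
yaw units -4.001174347864769
```

```bash
python3 -m crank '0 0 .08 0 1;0 0 .045 0 1;0 0 0 0 1;0 0 0 0 -1;0 0 0 0 -1;0 0 0 0 -1;0 0 0 0 -1;0 0 0 0 -1;0 0 0 0 -1;0 0 0 0 -1' 50; python3 st.py .4705 -.0246 .192 180.15;  python3 -m crank '0 0 -.05 0 -1;0 0 -.1 0 -1;0 0 -.15 0 -1;0 0 -.15 0 -1;0 0 0 0 -1';python3 st.py .5489 .328 .25 171
```

```text
time: 12.3
ee_pos: [0.4695, -0.024, 0.1921]
eef_rot: [-0.001, 1.0, 0.0, -0.0]
ft_force: [-0.2, -0.5, -1.4]
width: 0.0391
grip_force: 0.0
t12.3 [ 0.4695 -0.024   0.1921] toolx ang -179.90 tilt [-0.      0.0001] w 0.0391 g 0.0 F [-0.2024 -0.5424 -1.352 ] j7 1.53
need units [-0.0049 -0.0031  0.0006] mm [-0.9808 -0.6126  0.1131] rows>=0.0
yaw units -4.000603886982737
time: 12.8
ee_pos: [0.4713, -0.024, 0.2866]
eef_rot: [-0.001, 1.0, 0.001, 0.003]
ft_force: [-0.1, -0.8, -0.8]
width: 0.0029
grip_force: 0.0
t12.8 [ 0.4713 -0.024   0.2866] toolx ang -179.92 tilt [0.0063 0.0014] w 0.0029 g 0.0 F [-0.1083 -0.8173 -0.8299] j7 1.50
need units [-0.3896  1.7594  0.1878] mm [-77.9139 351.877   37.5577] rows>=7.2
yaw units -3.8990983471910834
```

The jaws needed longer to close: they shut only after rising past the bar. I'll check that the lid is undisturbed and regrip.

```bash
python3 -m crank '0 0 0 0 0;0 0 0 0 0;0 0 0 0 0;0 0 0 0 0;0 0 0 0 0;0 0 0 0 0;0 0 0 0 0'; python3 lid.py;python3 st.py .4705 -.0246 .192 180.15
```

```text
time: 13.5
ee_pos: [0.4695, -0.024, 0.2821]
eef_rot: [-0.001, 1.0, 0.0, -0.0]
ft_force: [1.0, 0.3, -0.6]
width: 0.0421
grip_force: 0.0
[[310.9999694824219, 183.99998474121094], [331.9999694824219, 183.99998474121094], [331.9999694824219, 315.99993896484375], [310.9999694824219, 315.99993896484375]] [[520, 116], [499, 286], [430, 320], [217, 320], [145, 285], [124, 117]]
handle [ 0.4668 -0.0248  0.217 ]
[[ 0.428  -0.0307  0.217 ]
 [ 0.428  -0.0189  0.217 ]
 [ 0.5093 -0.0182  0.217 ]
 [ 0.5093 -0.0312  0.217 ]]
lid [[ 0.3905  0.0973  0.184 ]
 [ 0.5028  0.0976  0.184 ]
 [ 0.5286  0.0519  0.184 ]
 [ 0.5289 -0.0985  0.184 ]
 [ 0.5025 -0.1463  0.184 ]
 [ 0.3915 -0.1465  0.184 ]] [ 0.4741 -0.0241  0.184 ]
t13.6 [ 0.4695 -0.024   0.2821] toolx ang -179.90 tilt [-0.0001  0.0001] w 0.0427 g 0.0 F [-0.2716 -0.5534 -0.9252] j7 1.50
need units [-0.0049 -0.0031  0.4504] mm [-0.989  -0.6211 90.0845] rows>=1.8
yaw units -4.00059628791898
```

```bash
python3 -m crank '-.003 -.002 .2 0 0;0 0 .2 0 0;0 0 .05 0 0;0 0 0 0 -1;0 0 0 0 -1;0 0 0 0 -1;0 0 0 0 -1;0 0 0 0 -1;0 0 0 0 -1;0 0 0 0 -1' 50; python3 st.py .4705 -.0246 .192 180.15;  python3 -m crank '0 0 -.05 0 -1;0 0 -.1 0 -1;0 0 -.15 0 -1;0 0 -.15 0 -1;0 0 0 0 -1';python3 st.py .5489 .328 .25 189.2
```

```text
time: 14.55
ee_pos: [0.4707, -0.0242, 0.1931]
eef_rot: [-0.001, 1.0, 0.0, 0.001]
ft_force: [-1.1, 0.9, 5.6]
width: 0.0132
grip_force: 50.0
t14.6 [ 0.4707 -0.0242  0.1931] toolx ang -179.90 tilt [0.0015 0.0006] w 0.0132 g 50.0 F [-1.0545  0.9082  5.5802] j7 1.53
need units [ 0.001  -0.0019  0.0054] mm [ 0.195  -0.3837  1.0725] rows>=0.0
yaw units -4.0005003635237575
time: 15.05
ee_pos: [0.4716, -0.0245, 0.2861]
eef_rot: [-0.001, 1.0, 0.001, 0.003]
ft_force: [0.1, 0.5, -3.0]
width: 0.0137
grip_force: 50.0
t15.1 [ 0.4716 -0.0245  0.2861] toolx ang -179.92 tilt [0.0054 0.0012] w 0.0137 g 50.0 F [ 0.0936  0.5397 -3.0343] j7 1.50
need units [-0.3881  1.7616  0.1844] mm [-77.6214 352.3133  36.8879] rows>=7.3
yaw units -4.101313423530623
```

```bash
python3 -m crank '-.043 .12 0 0 -1;-.043 .2 0 0 -1;-.043 .22 0 0 -1;-.043 .22 0 0 -1;-.043 .22 0 0 -1;-.043 .22 0 0 -1;-.043 .22 0 0 -1;-.043 .2 0 0 -1;-.043 .14 0 0 -1;0 0 0 -.05 -1'>/dev/null;python3 -m crank '0 0 .2 -.05 -1;0 0 .2 0 -1;0 0 .2 0 -1;0 0 .2 0 -1;0 0 .1 0 -1;0 0 .1 0 -1;0 0 0 0 -1;0 0 0 0 -1'; python3 st.py .549 .328 .05 189.2
```

```text
time: 16.85
ee_pos: [0.5467, 0.3275, 0.082]
eef_rot: [-0.079, 0.997, -0.0, -0.0]
ft_force: [0.0, 0.0, -3.5]
width: 0.0137
grip_force: 50.0
t16.9 [0.5467 0.3275 0.082 ] toolx ang -170.91 tilt [-0.0009 -0.0007] w 0.0137 g 50.0 F [ 0.0441  0.0222 -3.459 ] j7 1.20
need units [-0.0119  0.0006  0.1599] mm [-2.3857  0.1104 31.979 ] rows>=0.6
yaw units -4.001223399135382
```

```bash
python3 -m crank '-.011 0 .06 0 -1;0 0 .06 0 -1;0 0 .03 0 -1;0 0 .015 0 -1;0 0 .01 0 -1;0 0 0 0 -1'; python3 -m crank '0 0 .008 0 -1;0 0 0 0 -1';python3 -m crank '0 0 .008 0 -1;0 0 0 0 -1'
```

```text
time: 17.45
ee_pos: [0.5491, 0.3282, 0.0471]
eef_rot: [-0.079, 0.997, 0.0, 0.0]
ft_force: [-0.5, 0.0, -3.0]
width: 0.0133
grip_force: 50.0
time: 17.65
ee_pos: [0.5492, 0.3282, 0.0457]
eef_rot: [-0.079, 0.997, 0.0, 0.0]
ft_force: [0.1, 1.0, -3.6]
width: 0.0134
grip_force: 50.0
time: 17.85
ee_pos: [0.5493, 0.3283, 0.0452]
eef_rot: [-0.079, 0.997, 0.0, 0.0]
ft_force: [-3.6, -2.5, 5.8]
width: 0.0135
grip_force: 50.0
```

```bash
python3 -m crank '0 0 -.004 0 0;0 0 0 0 0;0 0 0 0 0;0 0 0 0 0;0 0 0 0 0;0 0 -.1 0 0.2;0 0 -.24 0 .2;0 0 -.24 0 .2;0 0 -.24 0 .2;0 0 -.24 0.05 .2' >/dev/null; python3 -m crank '0 0 -.24 .049 .2;0 0 -.24 0 .2; 0 0 0 0 .2;0 0 0 0 .2'; python3 st.py .49 -.024 .36 180.1
```

```text
time: 19.25
ee_pos: [0.5495, 0.3283, 0.3539]
eef_rot: [-0.002, 1.0, 0.001, 0.001]
ft_force: [-0.9, -0.2, -1.0]
width: 0.052
grip_force: 0.0
t19.2 [0.5495 0.3283 0.3539] toolx ang -179.81 tilt [0.0019 0.0014] w 0.0520 g 0.0 F [-0.8898 -0.2207 -0.966 ] j7 1.03
need units [ 0.3034 -1.7603 -0.0336] mm [  60.6792 -352.0571   -6.7177] rows>=7.1
yaw units -3.9989682809600753
```

```bash
python3 -m crank '.034 -.195 0 0 .2;.034 -.195 0 0 .2;.034 -.195 0 0 .2;.034 -.195 0 0 .2;.034 -.195 0 0 .2;.034 -.195 0 0 .2;.034 -.195 0 0 .2;.034 -.195 0 0 .2;.034 -.195 0 0.001 .2;0 0 0 0 .2' >/dev/null
python3 - <<'E'
from h import *
w=shot("wrist","w3");t=shot("top","t3")
E
python3 st.py
```

```text
t20.4 [ 0.4885 -0.0236  0.3517] toolx ang -179.99 tilt [-0.0014  0.0004] w 0.0521 g 0.0 F [ 0.1139  0.304  -1.0214] j7 1.52
```

View pics/w3.png

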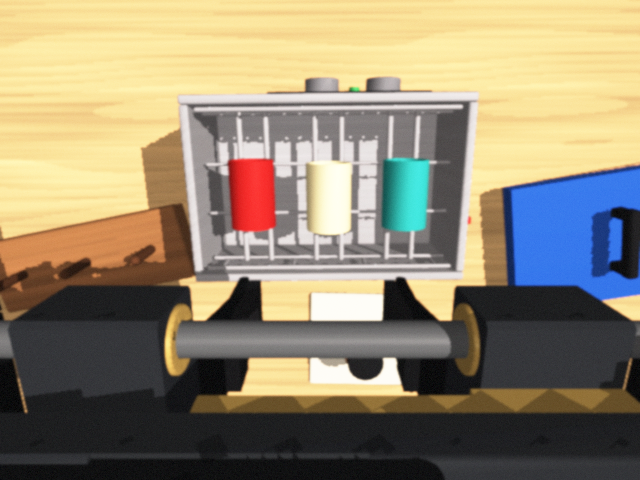

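All three cups are in the basket: red at (252,194), ivory (329,197), turquoise (406,193). Their closed ends lie toward the bottom of the image (+x).

```bash
cat > cups.py <<'E'
from h import *
np.set_printoptions(precision=4,suppress=True)
HS=dict(red=[((0,150,60),(8,255,255)),((172,150,60),(180,255,255))],turq=[((80,90,60),(95,255,255))],ivory=[((18,25,150),(35,120,255))])
def cup(img,n,box):
    m=sum(mask(img,*r) for r in HS[n]); m=cv2.morphologyEx(m,cv2.MORPH_OPEN,np.ones((3,3)));b=blobs(m,100,box); return b[0] if b else None
E
python3 - <<'E'
from cups import *
def go(w):
    r={}
    for n in HS:
        c=cup(w["img"],n,(190,100,470,275))
        if c is None: print(n,None); continue
        x,y,W,H=cv2.boundingRect(c); 
        a=onz(w,(x+W/2,y+H-.5),.174);b=onz(w,(x+W/2,y),.174)
        l=onz(w,(x,y+H/2),.154)[1];rr=onz(w,(x+W,y+H/2),.154)[1]
        print(n,(x,y,W,H),"closed",a,"mouth",b,"len",a[0]-b[0],"dia",rr-l,"yc",(l+rr)/2); r[n]=(x+W/2,y+H-.5)
    return r
w=shot("wrist");r0=go(w)
import pickle;pickle.dump({k:np.r_[w["o"],ray(w,v)] for k,v in r0.items()},open("c0.pkl","wb"))
E
python3 -m crank '-.1 0 .1 0 .2;-.1 0 .1 0 .2;0 0 0 0 .2;0 0 0 0 .2' >/dev/null
python3 - <<'E'
from cups import *
import pickle
d=pickle.load(open("c0.pkl","rb"))
w=shot("wrist","w4")
for n in HS:
    c=cup(w["img"],n,(120,20,540,265))
    if c is None: print(n,None);continue
    x,y,W,H=cv2.boundingRect(c);uv=(x+W/2,y+H-.5);print(n,(x,y,W,H),onz(w,uv,.174))
    if n in d:
        a=d[n];b=np.r_[w["o"],ray(w,uv)];t=np.linalg.lstsq(np.c_[a[3:],-b[3:]],b[:3]-a[:3],rcond=None)[0];print(" tri",a[:3]+a[3:]*t[0],b[:3]+b[3:]*t[1])
E
python3 st.py
```

```text
red (223, 158, 46, 72) closed [ 0.5019 -0.0897  0.174 ] mouth [ 0.4411 -0.0867  0.174 ] len 0.060853058868712784 dia 0.04112966267657822 yc -0.09188926068688125
turq (376, 158, 47, 74) closed [0.5037 0.0432 0.174 ] mouth [0.441 0.04  0.174] len 0.0626503324669257 dia 0.04206820726548566 yc 0.04543199271410951
ivory (300, 160, 33, 75) closed [ 0.5064 -0.0287  0.174 ] mouth [ 0.4427 -0.0285  0.174 ] len 0.06370708907652017 dia 0.029579478653595837 yc -0.028858169498084812
red (204, 107, 55, 84) [ 0.5023 -0.0899  0.174 ]
 tri [ 0.5025 -0.0901  0.1716] [ 0.5026 -0.0904  0.1716]
turq (382, 108, 56, 85) [0.5033 0.0431 0.174 ]
 tri [0.5028 0.0425 0.1776] [0.5027 0.0423 0.1776]
ivory (156, 20, 384, 245) [ 0.5601 -0.002   0.174 ]
 tri [ 0.3763 -0.0223  0.6619] [ 0.39   -0.0356  0.6657]
t20.9 [ 0.5289 -0.0222  0.3126] toolx ang -179.83 tilt [-0.0009 -0.0003] w 0.0523 g 0.0 F [-0.361   0.1268  0.3393] j7 1.57
```

```bash
python3 -m crank '-.065 -.206 -.034 0 .2;-.065 -.206 -.034 0 .2;-.065 -.206 -.034 0 .2;-.065 -.206 -.034 0 .2;-.065 -.206 -.034 0 .2;-.065 -.206 -.034 0 .2;-.065 -.206 -.034 0 .2;0 0 0 0 .2;0 0 0 0 .2' >/dev/null
python3 st.py
python3 - <<'E'
from h import *
import pickle
w=shot("wrist","w5");pickle.dump({k:w[k] for k in("R","o","K")},open("w5.pkl","wb"))
E
```

```text
t21.8 [ 0.6204 -0.312   0.3605] toolx ang -179.99 tilt [-0.0001 -0.0002] w 0.0521 g 0.0 F [0.4706 0.4398 0.6881] j7 2.15
```

View pics/w5.png

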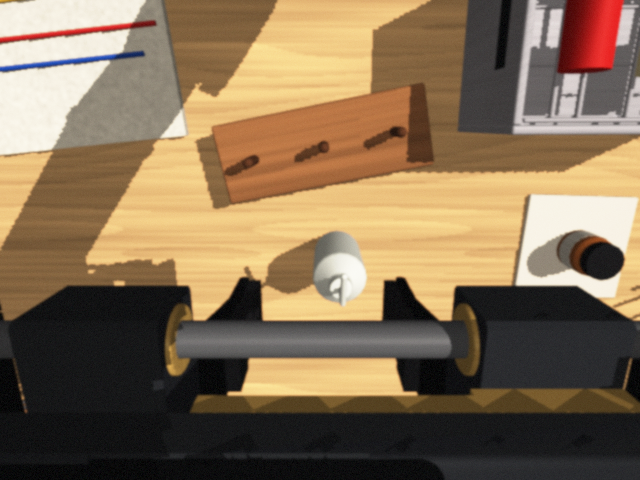

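The board's corners are at about (213,127), (423,84), (433,160) and (232,203). The peg tops are at about (251,161), (323,146) and (398,131), and the squeeze bottle is at (342,285).

```bash
python3 - <<'E'
from h import *
import pickle
np.set_printoptions(precision=4,suppress=True)
w=pickle.load(open("w5.pkl","rb"))
c=np.array([onz(w,p,.055) for p in((213,127),(423,84),(433,160),(232,203))]);print("board",c,c.mean(0),[np.linalg.norm(c[i]-c[i-1]) for i in range(4)])
d=(c[1]+c[2]-c[0]-c[3])/2;print("yaw",np.degrees(np.arctan2(-d[0],d[1])))
P=[(251,161),(323,146),(398,131)]
for p in P: print("pegtop",onz(w,p,.1))
s=shot("scene")
for p,q in zip(P,[(79,480),(138,406),(192,343)]): print("tri w/scene",tri(w,p,s,(q[0]/2.5+170,q[1]/2.5+160)))
im=cv2.imread("pics/w5.png")[75:210,200:445];cv2.imwrite("pics/pegs.png",cv2.resize(im,None,fx=3.2,fy=3.2,interpolation=cv2.INTER_CUBIC))
E
```

```text
board [[ 0.549  -0.4337  0.055 ]
 [ 0.504  -0.2032  0.055 ]
 [ 0.5851 -0.1864  0.055 ]
 [ 0.6346 -0.4176  0.055 ]] [ 0.5682 -0.3103  0.055 ] [np.float64(0.08716154819091637), np.float64(0.23488576488918236), np.float64(0.08278835401808167), np.float64(0.23643788516958184)]
yaw 11.576149836597873
pegtop [ 0.5825 -0.3855  0.1   ]
pegtop [ 0.5674 -0.3115  0.1   ]
pegtop [ 0.5526 -0.2359  0.1   ]
tri w/scene (array([ 0.5837, -0.3846,  0.0967]), np.float64(0.0033422967416800197))
tri w/scene (array([ 0.5692, -0.3087,  0.0982]), np.float64(0.0065148552326245515))
tri w/scene (array([ 0.5545, -0.2311,  0.0927]), np.float64(0.007716854548149634))
```

View pics/pegs.png

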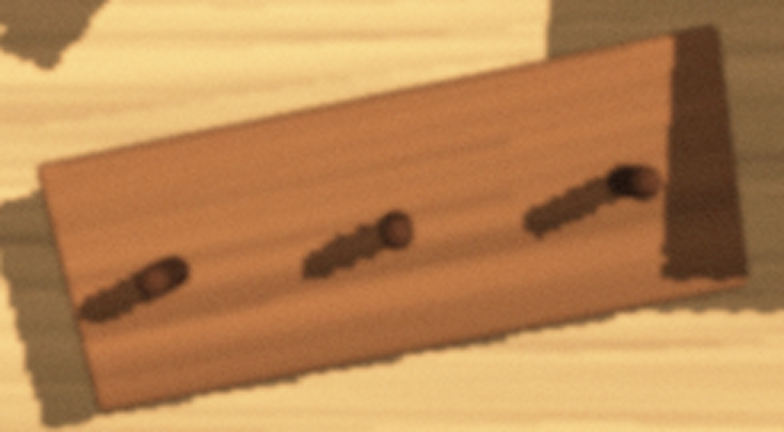

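```bash
python3 st.py .504 -.0922 .25 180.1; python3 -m crank '.097 .184 .06 0 .15;.097 .184 .06 0 .15;.097 .184 .06 0 .15;.097 .184 .11 0 .15;.097 .184 .11 0 .15;.097 .184 .16 0 .15;0 0 0 0 .15;0 0 0 0 .15' >/dev/null; python3 st.py .504 -.0922 .14 180.1
```

```text
t21.9 [ 0.6208 -0.3098  0.361 ] toolx ang -179.81 tilt [0.0011 0.0008] w 0.0525 g 0.0 F [ 1.052  -0.0471 -0.6127] j7 2.15
need units [0.5812 1.0895 0.5554] mm [116.2494 217.8923 111.0795] rows>=5.4
yaw units -3.9989863001021275
t22.6 [ 0.5041 -0.0901  0.2502] toolx ang -179.63 tilt [0.0008 0.0018] w 0.0498 g 0.0 F [ 0.2587  0.6088 -0.2897] j7 1.70
need units [ 0.001  -0.0117  0.5509] mm [  0.1954  -2.3421 110.1803] rows>=2.2
yaw units -3.997044361205203
```

```bash
python3 -m crank '0 -.008 .2 0 .15;0 0 .15 0 .15;0 0 .12 0 .15;0 0 .08 0 .15;0 0 0 0 .15;0 0 0 0 .15'; python3 -m crank '0 0 0 0 -1;0 0 0 0 -1;0 0 0 0 -1;0 0 0 0 -1;0 0 0 0 -1' 3;  python3 -m crank '0 0 -.02 0 -1;0 0 -.04 0 -1;0 0 -.06 0 -1;0 0 -.1 0 -1;0 0 -.1 0 -1;0 0 0 0 -1;0 0 0 0 -1'
python3 - <<'E'
from h import *
w=shot("wrist","w6");s=shot("scene","s6")
a=w["img"];b=s["img"][100:340,180:380]
cv2.imwrite("pics/p6.png",np.hstack([cv2.resize(a,(400,300)),cv2.resize(b,(250,300))]))
E
```

```text
time: 23.25
ee_pos: [0.5057, -0.0945, 0.1413]
eef_rot: [-0.001, 1.0, -0.0, 0.001]
ft_force: [0.0, 0.1, 0.8]
width: 0.0501
grip_force: 0.0
time: 23.75
ee_pos: [0.5059, -0.0924, 0.1411]
eef_rot: [-0.002, 1.0, 0.001, 0.001]
ft_force: [1.2, 7.0, 3.2]
width: 0.0402
grip_force: 3.0
time: 24.45
ee_pos: [0.5049, -0.0942, 0.2045]
eef_rot: [-0.001, 1.0, 0.0, 0.001]
ft_force: [0.1, 0.7, -1.2]
width: 0.04
grip_force: 3.0
```

View pics/p6.png

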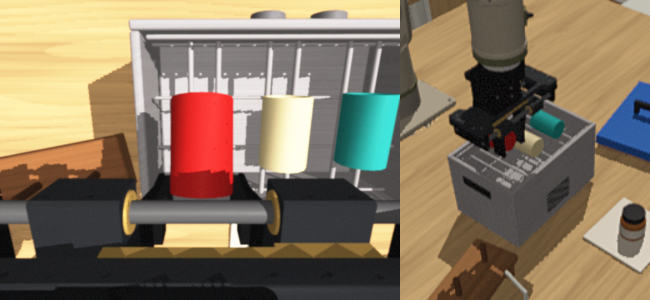

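The red cup is held by its closed end but is still horizontal: pad friction stops it swinging. I'll try hard upward starts with gentle stops so that inertia swings the mouth down.

```bash
python3 -m crank '0 0 -.25 0 -1;0 0 -.25 0 -1;0 0 -.15 0 -1;0 0 -.08 0 -1;0 0 -.03 0 -1;0 0 0 0 -1'
cat > see.py <<'E'
from cups import *
import sys
w=shot("wrist");c=cup(w["img"],sys.argv[1],(100,20,540,330));print(cv2.boundingRect(c))
s=shot("scene");c=cup(s["img"],sys.argv[1],(60,20,400,400));r=cv2.minAreaRect(c);print(r)
if len(sys.argv)>2:
    x,y,W,H=cv2.boundingRect(c);m=max(W,H)+90;x0=max(0,x-50);y0=max(0,y-70)
    k=[cv2.resize(w["img"],(400,300)),cv2.resize(s["img"][y0:y0+m,x0:x0+m],(300,300))];cv2.imwrite(f"pics/{sys.argv[2]}.png",np.hstack(k))
E
python3 see.py red p7
```

```text
time: 25.15
ee_pos: [0.5047, -0.094, 0.3554]
eef_rot: [-0.001, 1.0, -0.0, -0.0]
ft_force: [0.3, 0.3, -0.5]
width: 0.04
grip_force: 3.0
(271, 171, 103, 149)
((254.76467895507812, 161.05882263183594), (18.521846771240234, 31.89873695373535), 30.963754653930664)
```

```bash
cat > ang.py <<'E'
from cups import *
import sys
def model(w,th,px=.006,pz=-.013):
    a=np.array([np.cos(th),0,np.sin(th)]);n=np.array([-np.sin(th),0,np.cos(th)]);y=np.array([0,1,0])
    M=np.array(w["mount"]);pts=[]
    for l in(-.004,.056):
        for f in np.linspace(0,2*np.pi,40): pts.append(np.array([px,0,pz])+l*a+.02*(np.cos(f)*n+np.sin(f)*y))
    q=(np.array(pts)-M[:3,3])@M[:3,:3]@w["K"].T; return q[:,:2]/q[:,2:]
w=shot("wrist");c=cup(w["img"],sys.argv[1],(100,20,540,330))
x,y,W,H=cv2.boundingRect(c);print("seen",x,x+W,y,y+H)
for d in range(0,100,10):
    q=model(w,np.radians(d));print(d,q.min(0).round(),q.max(0).round())
E
python3 ang.py red
```

```text
seen 271 374 171 320
0 [268. 154.] [379. 333.]
10 [271. 152.] [375. 325.]
20 [273. 148.] [374. 315.]
30 [273. 149.] [374. 313.]
40 [273. 154.] [374. 321.]
50 [272. 163.] [374. 328.]
60 [272. 175.] [374. 335.]
70 [272. 188.] [374. 341.]
80 [272. 203.] [375. 346.]
90 [272. 220.] [375. 350.]
```

The upward starts are working: mouth angle has gone from about 25° to about 57°. I'll repeat the bounce.

```bash
python3 -m crank '0 0 .03 0 -1;0 0 .08 0 -1;0 0 .15 0 -1;0 0 .22 0 -1;0 0 -.25 0 -1;0 0 -.25 0 -1;0 0 -.15 0 -1;0 0 -.08 0 -1;0 0 -.03 0 -1;0 0 0 0 -1'; python3 ang.py red|head -1;  python3 -m crank '0 0 .03 0 -1;0 0 .08 0 -1;0 0 .15 0 -1;0 0 .22 0 -1;0 0 -.25 0 -1;0 0 -.25 0 -1;0 0 -.15 0 -1;0 0 -.08 0 -1;0 0 -.03 0 -1;0 0 0 0 -1';python3 ang.py red|head -1
```

```text
time: 26.3
ee_pos: [0.5048, -0.094, 0.4113]
eef_rot: [-0.001, 1.0, -0.0, -0.0]
ft_force: [-0.3, 0.2, -0.7]
width: 0.0401
grip_force: 3.0
seen 271 374 197 320
time: 27.35
ee_pos: [0.5048, -0.0941, 0.467]
eef_rot: [-0.001, 1.0, -0.0, -0.0]
ft_force: [0.4, -0.5, -1.2]
width: 0.0397
grip_force: 3.2
seen 271 374 205 320
```

```bash
python3 -m crank '-.0575 -.184 .04 0 -1;-.0575 -.184 .08 0 -1;-.0575 -.184 .12 0 -1;-.0575 -.184 .12 0 -1;-.0575 -.184 .12 0 -1;-.0575 -.184 .12 0 -1;-.0575 -.184 .12 0 -1;-.0575 -.184 .2 0 -1;0 0 0 0 -1;0 0 -.25 0 -1' 3 >/dev/null; python3 -m crank '0 0 -.12 0 -1;0 0 -.05 0 -1;0 0 0 0 -1;0 0 0 0 -1'; python3 ang.py red|head -1; python3 st.py .597 -.3885 .25 180
```

```text
time: 28.8
ee_pos: [0.5959, -0.3842, 0.3701]
eef_rot: [-0.001, 1.0, 0.001, -0.001]
ft_force: [-0.7, 1.1, -2.0]
width: 0.0399
grip_force: 3.0
seen 271 374 204 321
t28.9 [ 0.5959 -0.384   0.3699] toolx ang -179.90 tilt [-0.0018  0.0018] w 0.0394 g 3.0 F [-0.7395  0.4877 -1.8373] j7 2.28
need units [-0.0065 -0.0234  0.5993] mm [ -1.2964  -4.6885 119.8636] rows>=2.4
yaw units -3.9988739548811703
```

```bash
cat > ang2.py <<'E'
from cups import *
import sys
n=sys.argv[1]
st=read_state();Rt=R.from_quat(st["eef_rot"]).as_matrix();s=shot("scene");c=cup(s["img"],n,(60,20,400,400));print("rect",cv2.boundingRect(c),"box",cv2.minAreaRect(c))
for d in(60,70,80,90):
    th=np.radians(d);a=np.array([np.cos(th),0,np.sin(th)]);m=np.array([-np.sin(th),0,np.cos(th)]);y=np.array([0,1,0])
    P=[proj(s,st["ee_pos"]+Rt@(np.array([.006,0,-.013])+l*a+.02*(np.cos(f)*m+np.sin(f)*y))) for l in(-.004,.056) for f in np.linspace(0,6.28,40)]
    h=cv2.convexHull(np.array(P,np.float32));print(d,cv2.boundingRect(h),cv2.minAreaRect(h))
E
python3 ang2.py red
python3 - <<'E'
from h import *
s=shot("scene");cv2.imwrite("pics/p8.png",cv2.resize(s["img"][150:390,130:370],(600,600)))
E
```

```text
rect (164, 239, 24, 43) box ((175.5, 260.0), (42.0, 23.0), 90.0)
60 (153, 237, 32, 39) ((169.21023559570312, 256.9459533691406), (27.41312599182129, 38.65361404418945), 16.21302032470703)
70 (157, 238, 28, 42) ((170.2452392578125, 258.7904357910156), (27.542051315307617, 40.88298034667969), 4.683995723724365)
80 (156, 239, 32, 44) ((172.1866912841797, 260.67315673828125), (43.23746109008789, 27.566055297851562), 82.62541961669922)
90 (156, 239, 36, 46) ((174.1641387939453, 262.2780456542969), (45.046142578125, 27.49717140197754), 74.06884765625)
```

View pics/p8.png

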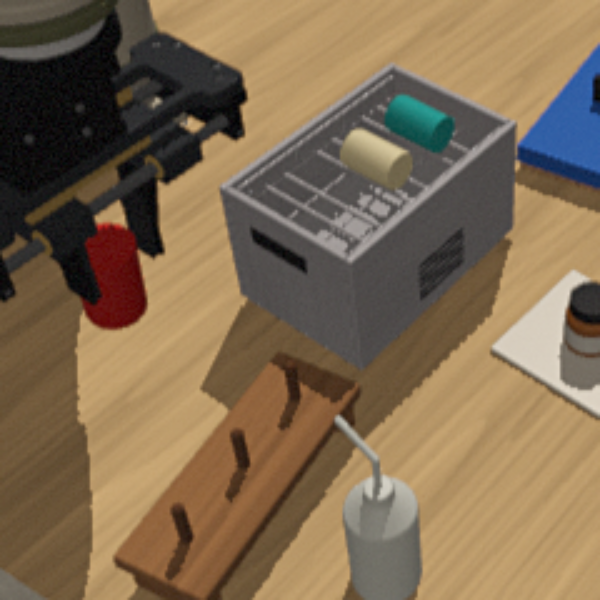

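The red cup hangs mouth down, leaning roughly 10°. I'll lower it over peg 1 with the mouth centred on the peg.

```bash
python3 -m crank '-.015 -.022 .2 0 -1;0 0 .2 0 -1;0 0 .2 0 -1;0 0 .2 0 -1;0 0 .12 0 -1;0 0 .08 0 -1;0 0 0 0 -1;0 0 0 0 -1' 4; python3 ang2.py red|head -1;python3 ang.py red|head -1; python3 st.py .600 -.3885 .17
```

```text
time: 29.75
ee_pos: [0.5993, -0.3892, 0.1727]
eef_rot: [-0.001, 1.0, -0.0, 0.0]
ft_force: [0.1, -0.6, -0.3]
width: 0.04
grip_force: 4.0
rect (190, 321, 18, 32) box ((198.5, 336.5), (31.0, 17.0), 90.0)
seen 271 374 204 320
t29.9 [ 0.5996 -0.3896  0.1737] toolx ang -179.91 tilt [ 0.0021 -0.0014] w 0.0400 g 4.0 F [ 0.1948  0.3254 -1.1573] j7 2.33
need units [-0.0019  0.0057  0.0184] mm [-0.3737  1.1489  3.6773] rows>=0.1
```

Descending slowly over the peg and watching the force.

```bash
python3 -m crank '0 0 .06 0 -1;0 0 .06 0 -1;0 0 .06 0 -1;0 0 .04 0 -1;0 0 .04 0 -1;0 0 0 0 -1';python3 -m crank '0 0 .03 0 -1;0 0 .02 0 -1;0 0 0 0 -1';python3 ang.py red|head -1; python3 st.py .594 -.3885 .098
```

```text
time: 30.45
ee_pos: [0.5985, -0.3885, 0.1182]
eef_rot: [-0.001, 1.0, 0.001, -0.001]
ft_force: [-0.8, 0.0, -1.2]
width: 0.04
grip_force: 4.0
time: 30.75
ee_pos: [0.5989, -0.3888, 0.1092]
eef_rot: [-0.001, 1.0, 0.0, -0.0]
ft_force: [-1.0, -0.3, -0.2]
width: 0.0397
grip_force: 4.0
seen 271 374 204 320
t30.8 [ 0.599  -0.3889  0.1097] toolx ang -179.90 tilt [-0.0002  0.0002] w 0.0401 g 4.0 F [ 0.1953 -0.778  -0.5642] j7 2.35
need units [0.025  0.0021 0.0583] mm [ 4.9963  0.4129 11.6541] rows>=0.3
```

```bash
python3 -m crank '0 0 .015 0 -1;0 0 .015 0 -1;0 0 0 0 -1';python3 -m crank '.005 0 .01 0 -1;.005 0 .01 0 -1;0 0 0 0 -1';python3 -m crank '.005 0 .01 0 -1;.005 0 .01 0 -1;0 0 0 0 -1';python3 ang.py red|head -1; python3 st.py .590 -.3885 .098
```

```text
time: 31.1
ee_pos: [0.5989, -0.3888, 0.1033]
eef_rot: [-0.001, 1.0, 0.0, -0.0]
ft_force: [-0.6, -0.4, -1.4]
width: 0.0397
grip_force: 4.0
time: 31.4
ee_pos: [0.5968, -0.3892, 0.0998]
eef_rot: [-0.001, 1.0, -0.0, -0.0]
ft_force: [-0.1, 0.3, 0.6]
width: 0.0397
grip_force: 4.0
time: 31.7
ee_pos: [0.5948, -0.3891, 0.0959]
eef_rot: [-0.001, 1.0, -0.0, 0.0]
ft_force: [-1.0, -0.1, 3.8]
width: 0.0393
grip_force: 3.9
seen 270 376 209 320
t31.8 [ 0.5949 -0.3891  0.0959] toolx ang -179.92 tilt [ 0.0001 -0.    ] w 0.0391 g 3.9 F [-1.2309 -0.871   3.7148] j7 2.36
need units [ 0.0246  0.0032 -0.0105] mm [ 4.9296  0.6347 -2.0989] rows>=0.1
```

```bash
python3 -m crank '.01 0 .005 0 -1;.01 0 .005 0 -1;0 0 0 0 -1';python3 ang.py red|head -1;python3 -m crank '.01 0 .005 0 -1;0 0 .005 0 -1;0 0 0 0 -1';python3 ang.py red|head -1; python3 ang2.py red
```

```text
time: 32.05
ee_pos: [0.5919, -0.3889, 0.0943]
eef_rot: [-0.001, 1.0, -0.0, 0.001]
ft_force: [2.3, -0.8, 4.4]
width: 0.0392
grip_force: 4.2
seen 269 377 214 320
time: 32.4
ee_pos: [0.5899, -0.3889, 0.0923]
eef_rot: [-0.001, 1.0, -0.0, 0.001]
ft_force: [1.7, -0.8, 4.9]
width: 0.0392
grip_force: 4.2
seen 268 377 219 320
rect (196, 344, 17, 29) box ((203.9586181640625, 358.00347900390625), (27.903282165527344, 16.02777862548828), 85.2363510131836)
60 (183, 340, 27, 28) ((195.86717224121094, 353.8722839355469), (20.587142944335938, 29.1236515045166), 42.70014572143555)
70 (186, 340, 24, 31) ((197.21995544433594, 355.5074768066406), (21.05392074584961, 30.117685317993164), 13.512306213378906)
80 (187, 341, 24, 33) ((198.7317352294922, 357.1135559082031), (32.08177947998047, 21.475902557373047), 84.83818817138672)
90 (187, 341, 27, 35) ((200.79885864257812, 358.3912048339844), (34.04829788208008, 21.736419677734375), 70.50630950927734)
```

```bash
cat > chk.py <<'E'
from cups import *
import sys
n=sys.argv[1];X,Y=map(float,sys.argv[2:4])
s=shot("scene");c=cup(s["img"],n,(60,20,400,420));print("seen hull box",cv2.boundingRect(c))
h=cv2.convexHull(np.array([proj(s,(X+.02*np.cos(f),Y+.02*np.sin(f),z)) for z in(.055,.115) for f in np.linspace(0,6.28,60)],np.float32));print("upright pred",cv2.boundingRect(h))
if len(sys.argv)>4:
    m=c[:,0].astype(float)
    top=[onz(s,p,.115) for p in m]
    print("iou bits",np.mean([cv2.pointPolygonTest(h,tuple(p),True) for p in m]),np.min([cv2.pointPolygonTest(h,tuple(p),True) for p in m]))
E
python3 chk.py red .584 -.3888 1
```

```text
seen hull box (196, 344, 17, 29)
upright pred (186, 339, 27, 35)
iou bits 3.569177439792033 -0.38359706888623696
```

```bash
python3 -m crank '0 0 -.005 0 -1;0 0 0 0 -.02;0 0 0 0 .05;0 0 0 0 .15;0 0 0 0 .15;0 0 0 0 .15'; python3 -m crank '0 0 -.05 0 .15;0 0 -.1 0 .15;0 0 -.2 0 .15;0 0 -.2 0 .15;0 0 -.2 0 .15;0 0 0 0 .15'; python3 chk.py red .584 -.3888 1; python3 st.py .5065 -.0243 .25
python3 - <<'E'
from cups import *
w=shot("wrist","w9");c=cup(w["img"],"red",(0,0,639,320));x,y,W,H=cv2.boundingRect(c);print((x,y,W,H))
e=cv2.minEnclosingCircle(c);print(e,onz(w,(x+W/2,y+H-W/2),.115))
E
```

```text
time: 33.15
ee_pos: [0.589, -0.3889, 0.0927]
eef_rot: [-0.001, 1.0, 0.0, -0.0]
ft_force: [-0.4, 0.2, -0.5]
width: 0.0495
grip_force: 0.0
time: 33.75
ee_pos: [0.5904, -0.3909, 0.2503]
eef_rot: [-0.001, 1.0, -0.003, 0.004]
ft_force: [0.4, -0.5, 0.3]
width: 0.0498
grip_force: 0.0
seen hull box (188, 340, 25, 33)
upright pred (186, 339, 27, 35)
iou bits 0.6993632604179079 -0.818586937256963
t33.8 [ 0.5898 -0.3902  0.2469] toolx ang -179.91 tilt [ 0.0049 -0.0031] w 0.0496 g 0.0 F [-0.4694 -0.4572 -0.2594] j7 2.32
need units [ 0.4136  1.8299 -0.0232] mm [ 82.727  365.9868  -4.6324] rows>=7.5
(297, 177, 55, 64)
((324.3150329589844, 208.53468322753906), 31.57976531982422) [ 0.5802 -0.3892  0.115 ]
```

Red stands upright on peg 1: the seen hull matches the predicted upright one within 1–2 px. Next is ivory.

```bash
python3 -m crank '.0455 .2035 0 0 .15;.0455 .2035 0 0 .15;.0455 .2035 0 0 .15;.0455 .2035 0 0 .15;.0455 .2035 0 0 .15;.0455 .2035 0 0 .15;.0455 .2035 0 0 .15;.0455 .2035 0 0 .15;.0455 .2035 0 0 .15;0 0 0 0 .15' >/dev/null;python3 -m crank '0 0 0 0 .15;0 0 0 0 .15'>/dev/null; python3 st.py .508 -.0243 .141 180.1
```

```text
t35.0 [ 0.5063 -0.0238  0.2424] toolx ang -179.97 tilt [-0.0008 -0.0004] w 0.0499 g 0.0 F [-0.1879 -0.7417 -0.6408] j7 1.56
need units [-0.009  -0.0025  0.5069] mm [ -1.7982  -0.4932 101.3738] rows>=2.0
yaw units -4.000732851795252
```

```bash
python3 -m crank '-.008 -.002 .2 0 .15;0 0 .15 0 .15;0 0 .1 0 .15;0 0 .055 0 .15;0 0 0 0 .15;0 0 0 0 .15'; python3 -m crank '0 0 0 0 -1;0 0 0 0 -1;0 0 0 0 -1;0 0 0 0 -1;0 0 0 0 -1' 3;  python3 -m crank '0 0 -.02 0 -1;0 0 -.04 0 -1;0 0 -.06 0 -1;0 0 -.1 0 -1;0 0 -.25 0 -1;0 0 -.25 0 -1;0 0 -.15 0 -1;0 0 -.08 0 -1;0 0 -.03 0 -1;0 0 0 0 -1'
python3 ang.py ivory|head -1; python3 ang2.py ivory
```

```text
time: 35.65
ee_pos: [0.5086, -0.0238, 0.1426]
eef_rot: [-0.0, 1.0, -0.0, 0.0]
ft_force: [0.5, -1.2, 0.6]
width: 0.0504
grip_force: 0.0
time: 36.15
ee_pos: [0.5087, -0.0233, 0.1424]
eef_rot: [-0.001, 1.0, 0.0, 0.001]
ft_force: [1.3, -2.0, 3.8]
width: 0.0399
grip_force: 3.0
time: 37.15
ee_pos: [0.5082, -0.0232, 0.3385]
eef_rot: [-0.001, 1.0, 0.0, 0.0]
ft_force: [-0.0, -0.7, -1.4]
width: 0.0395
grip_force: 3.0
seen 100 540 20 320
rect (353, 258, 47, 59) box ((382.0553894042969, 286.42144775390625), (28.353593826293945, 64.34823608398438), 35.21759033203125)
60 (265, 138, 28, 33) ((279.30584716796875, 154.56431579589844), (19.28050994873047, 32.248146057128906), 28.784046173095703)
70 (268, 139, 25, 34) ((280.76287841796875, 155.931396484375), (19.17428207397461, 33.002525329589844), 15.631796836853027)
80 (271, 140, 22, 34) ((281.88818359375, 157.04261779785156), (19.08428382873535, 33.661190032958984), 6.912198066711426)
90 (273, 141, 21, 35) ((283.5067443847656, 158.02542114257812), (34.01701736450195, 19.006933212280273), 87.18936920166016)
```

```bash
python3 - <<'E'
from cups import *
w=shot("wrist","w10");H=cv2.cvtColor(w["img"],cv2.COLOR_BGR2HSV);print("ivory",H[290,320],H[250,320],"col:",[tuple(H[v,322]) for v in range(120,300,12)])
m=mask(w["img"],(20,40,90),(35,140,255));
for c in blobs(m,400,(262,100,385,330)):print(cv2.boundingRect(c),cv2.contourArea(c))
s=shot("scene","s10");m=mask(s["img"],(18,30,60),(35,110,255))
for c in blobs(m,60,(255,125,310,200)):print("scene",cv2.boundingRect(c),cv2.minAreaRect(c))
E
```

```text
ivory [ 21  88 182] [ 28  29 254] col: [(np.uint8(171), np.uint8(13), np.uint8(137)), (np.uint8(0), np.uint8(7), np.uint8(233)), (np.uint8(0), np.uint8(10), np.uint8(223)), (np.uint8(28), np.uint8(30), np.uint8(254)), (np.uint8(28), np.uint8(31), np.uint8(254)), (np.uint8(28), np.uint8(28), np.uint8(254)), (np.uint8(28), np.uint8(28), np.uint8(254)), (np.uint8(28), np.uint8(28), np.uint8(254)), (np.uint8(29), np.uint8(26), np.uint8(254)), (np.uint8(28), np.uint8(27), np.uint8(254)), (np.uint8(29), np.uint8(26), np.uint8(254)), (np.uint8(29), np.uint8(26), np.uint8(254)), (np.uint8(29), np.uint8(27), np.uint8(254)), (np.uint8(22), np.uint8(81), np.uint8(224)), (np.uint8(22), np.uint8(92), np.uint8(180))]
(272, 153, 113, 164) 8335.0
scene (255, 145, 24, 19) ((266.0577087402344, 154.7115478515625), (25.49509620666504, 15.493173599243164), 11.309932708740234)
scene (283, 139, 10, 20) ((287.5, 148.5), (19.0, 9.0), 90.0)
```

```bash
cat > iv.py <<'E'
from cups import *
w=shot("wrist");m=mask(w["img"],(24,18,150),(34,70,255))
print([cv2.boundingRect(c) for c in blobs(m,400,(240,100,400,330))])
E
python3 -m crank '0 0 .03 0 -1;0 0 .08 0 -1;0 0 .15 0 -1;0 0 .22 0 -1;0 0 -.25 0 -1;0 0 -.25 0 -1;0 0 -.15 0 -1;0 0 -.08 0 -1;0 0 -.03 0 -1;0 0 0 0 -1'>/dev/null; python3 iv.py;  python3 -m crank '0 0 .03 0 -1;0 0 .08 0 -1;0 0 .15 0 -1;0 0 .22 0 -1;0 0 -.25 0 -1;0 0 -.25 0 -1;0 0 -.15 0 -1;0 0 -.08 0 -1;0 0 -.03 0 -1;0 0 0 0 -1';python3 iv.py
```

```text
[(280, 197, 91, 93)]
time: 39.4
ee_pos: [0.5082, -0.0232, 0.449]
eef_rot: [-0.001, 1.0, -0.0, -0.0]
ft_force: [0.4, 0.1, -1.4]
width: 0.0397
grip_force: 3.2
[(278, 214, 94, 79)]
```

```bash
python3 -m crank '-.044 -.179 .04 0 -1;-.044 -.179 .08 0 -1;-.044 -.179 .12 0 -1;-.044 -.179 .12 0 -1;-.044 -.179 .12 0 -1;-.044 -.179 .12 0 -1;-.044 -.179 .12 0 -1;-.044 -.179 .2 0 -1;0 0 0 0 -1;0 0 0 0 -1' 3 >/dev/null; python3 iv.py; python3 st.py .579 -.310 .173 180
```

```text
[(280, 249, 92, 43)]
t40.5 [ 0.578  -0.3062  0.2683] toolx ang -179.92 tilt [-0.0012  0.0008] w 0.0399 g 3.1 F [0.3517 0.2962 0.5835] j7 2.22
need units [-0.0058 -0.0195  0.4765] mm [-1.1537 -3.8993 95.2959] rows>=1.9
yaw units -3.999164194792666
```

```bash
python3 - <<'E'
from h import *
w=shot("wrist");s=shot("scene")
cv2.imwrite("pics/p11.png",np.hstack([w["img"][100:400,200:440],cv2.resize(s["img"][230:380,150:300],(300,300))]))
E
```

```text
(no output)
```

View pics/p11.png

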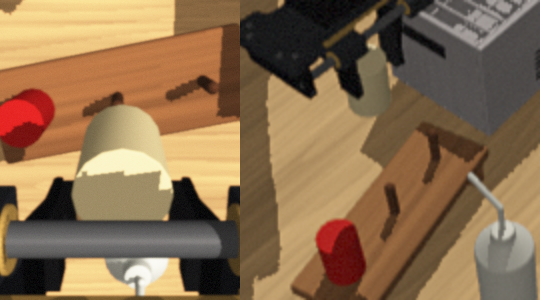

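Ivory hangs mouth down with its mouth edge at v≈205, about 10° off vertical like red was. Red stands upright on peg 1. Now I'll lower ivory onto peg 2.

```bash
python3 -m crank '-.025 -.019 .1 0 -1;0 0 .15 0 -1;0 0 .15 0 -1;0 0 .08 0 -1;0 0 0 0 -1;0 0 0 0 -1' 4; python3 -m crank '0 0 .06 0 -1;0 0 .06 0 -1;0 0 .06 0 -1;0 0 .06 0 -1;0 0 .06 0 -1;0 0 .04 0 -1;0 0 0 0 -1';python3 st.py .583 -.310 .1
```

```text
time: 41.2
ee_pos: [0.584, -0.3103, 0.1746]
eef_rot: [-0.001, 1.0, -0.0, 0.001]
ft_force: [-0.2, -0.8, 0.2]
width: 0.0398
grip_force: 4.1
time: 41.9
ee_pos: [0.5827, -0.31, 0.1035]
eef_rot: [-0.001, 1.0, 0.0, -0.001]
ft_force: [0.2, 0.3, -0.3]
width: 0.0397
grip_force: 4.1
t41.9 [ 0.5827 -0.31    0.1035] toolx ang -179.90 tilt [-0.002   0.0008] w 0.0397 g 4.1 F [ 0.172   0.2684 -0.3279] j7 2.28
need units [-0.0016  0.0001  0.0175] mm [-0.3186  0.0185  3.4935] rows>=0.1
```

```bash
python3 -m crank '.005 0 .01 0 -1;.005 0 .01 0 -1;0 0 0 0 -1';python3 -m crank '.005 0 .01 0 -1;.005 0 .01 0 -1;0 0 0 0 -1';python3 -m crank '.01 0 .005 0 -1;.01 0 .005 0 -1;0 0 0 0 -1';python3 -m crank '.01 0 .005 0 -1;0 0 .005 0 -1;0 0 0 0 -1'
```

```text
time: 42.2
ee_pos: [0.5813, -0.3106, 0.1013]
eef_rot: [-0.001, 1.0, -0.0, 0.0]
ft_force: [0.1, -0.0, -0.4]
width: 0.0398
grip_force: 4.1
time: 42.5
ee_pos: [0.5792, -0.3106, 0.0973]
eef_rot: [-0.001, 1.0, -0.0, 0.0]
ft_force: [-1.4, -0.7, 4.1]
width: 0.0391
grip_force: 3.9
time: 42.8
ee_pos: [0.5762, -0.3105, 0.0957]
eef_rot: [-0.001, 1.0, -0.0, 0.001]
ft_force: [2.5, -0.2, 3.8]
width: 0.0393
grip_force: 4.2
time: 43.1
ee_pos: [0.5743, -0.3105, 0.0937]
eef_rot: [-0.001, 1.0, -0.0, 0.001]
ft_force: [2.6, -1.5, 5.1]
width: 0.0394
grip_force: 4.2
```

```bash
python3 -m crank '0 0 -.005 0 -1;0 0 0 0 -.02;0 0 0 0 .05;0 0 0 0 .15;0 0 0 0 .15;0 0 0 0 .15'; python3 -m crank '0 0 -.05 0 .15;0 0 -.1 0 .15;0 0 -.2 0 .15;0 0 -.2 0 .15;0 0 -.2 0 .15;0 0 0 0 .15'>/dev/null;python3 chk.py red .584 -.3888 1
python3 - <<'E'
from h import *
np.set_printoptions(precision=4,suppress=True)
w=shot("wrist","w12");s=shot("scene","s12")
X,Y=.568,-.3105
for c,nm in((s,"scene"),(w,"wrist")):
    h=cv2.convexHull(np.array([proj(c,(X+.02*np.cos(f),Y+.02*np.sin(f),z)) for z in(.055,.115) for f in np.linspace(0,6.28,60)],np.float32));b=cv2.boundingRect(h);print(nm,"pred",b)
    m=mask(c["img"],(19,18,60),(36,120,255));x,y,W,H=b
    for k in blobs(m,100,(x-15,y-15,x+W+15,y+H+15)):print(" seen",cv2.boundingRect(k))
E
python3 st.py .5055 .0437 .25
```

```text
time: 43.7
ee_pos: [0.5732, -0.3104, 0.0939]
eef_rot: [-0.001, 1.0, 0.0, -0.0]
ft_force: [0.5, -0.6, 0.4]
width: 0.0491
grip_force: 0.0
seen hull box (188, 340, 25, 33)
upright pred (186, 339, 27, 35)
iou bits 0.6546988295561291 -1.0835289165867488
scene pred (211, 310, 24, 34)
 seen (212, 309, 24, 33)
wrist pred (297, 180, 55, 64)
 seen (298, 178, 54, 62)
 seen (299, 246, 68, 13)
t44.5 [ 0.5732 -0.3103  0.2441] toolx ang -179.90 tilt [0.0002 0.0003] w 0.0503 g 0.0 F [-0.9622  0.1096  0.0841] j7 2.23
need units [ 0.3356  1.7706 -0.029 ] mm [ 67.121  354.1212  -5.8044] rows>=7.2
```

Ivory stands upright on peg 2; both views match the prediction. Now turquoise.

```bash
python3 -m crank '.037 .197 0 0 .15;.037 .197 0 0 .15;.037 .197 0 0 .15;.037 .197 0 0 .15;.037 .197 0 0 .15;.037 .197 0 0 .15;.037 .197 0 0 .15;.037 .197 0 0 .15;.037 .197 0 0 .15;0 0 0 0 .15' >/dev/null;python3 -m crank '0 0 0 0 .15;0 0 0 0 .15'>/dev/null
python3 - <<'E'
from cups import *
np.set_printoptions(precision=4,suppress=True)
w=shot("wrist");c=cup(w["img"],"turq",(0,0,639,330));x,y,W,H=cv2.boundingRect(c);print((x,y,W,H),onz(w,(x+W/2,y),.174),onz(w,(x,y+H/2),.154)[1],onz(w,(x+W,y+H/2),.154)[1])
E
python3 st.py .506 .0439 .142 180.1
```

```text
(293, 143, 65, 106) [0.4421 0.0443 0.174 ] 0.02418262513501564 0.06493904127653383
t45.7 [0.506  0.0427 0.2437] toolx ang 179.98 tilt [-0.0007 -0.0005] w 0.0502 g 0.0 F [-0.3783 -1.1234  0.295 ] j7 1.43
need units [-0.0003  0.0063  0.5083] mm [ -0.0511   1.2508 101.6652] rows>=2.0
yaw units -0.0012993363234683228
```

```bash
python3 -m crank '0 .007 .2 0 .15;0 0 .15 0 .15;0 0 .1 0 .15;0 0 .055 0 .15;0 0 0 0 .15;0 0 0 0 .15'; python3 -m crank '0 0 0 0 -1;0 0 0 0 -1;0 0 0 0 -1;0 0 0 0 -1;0 0 0 0 -1' 3;  python3 -m crank '0 0 -.02 0 -1;0 0 -.04 0 -1;0 0 -.06 0 -1;0 0 -.1 0 -1;0 0 -.25 0 -1;0 0 -.25 0 -1;0 0 -.15 0 -1;0 0 -.08 0 -1;0 0 -.03 0 -1;0 0 0 0 -1'>/dev/null
python3 ang.py turq|head -1
python3 -m crank '0 0 .03 0 -1;0 0 .08 0 -1;0 0 .15 0 -1;0 0 .22 0 -1;0 0 -.25 0 -1;0 0 -.25 0 -1;0 0 -.15 0 -1;0 0 -.08 0 -1;0 0 -.03 0 -1;0 0 0 0 -1'>/dev/null; python3 ang.py turq|head -1;  python3 -m crank '0 0 .03 0 -1;0 0 .08 0 -1;0 0 .15 0 -1;0 0 .22 0 -1;0 0 -.25 0 -1;0 0 -.25 0 -1;0 0 -.15 0 -1;0 0 -.08 0 -1;0 0 -.03 0 -1;0 0 0 0 -1';python3 ang.py turq|head -1
```

```text
time: 46.3
ee_pos: [0.5066, 0.045, 0.1438]
eef_rot: [-0.0, 1.0, 0.0, 0.0]
ft_force: [0.9, -0.5, 0.3]
width: 0.0504
grip_force: 0.0
time: 46.8
ee_pos: [0.5067, 0.0449, 0.1436]
eef_rot: [-0.001, 1.0, -0.0, 0.001]
ft_force: [2.0, -5.3, 3.8]
width: 0.0397
grip_force: 3.0
seen 272 373 180 321
seen 272 374 209 321
time: 49.9
ee_pos: [0.5061, 0.0454, 0.4502]
eef_rot: [-0.001, 1.0, -0.0, -0.0]
ft_force: [0.2, 0.3, -1.7]
width: 0.0396
grip_force: 3.0
seen 272 374 208 321
```

Turquoise hangs mouth down. At peg 3 the wide gripper body would sit just above the tank rim, so I'll turn the tool about 20° there to keep it clear.

```bash
python3 -m crank '-.038 -.176 .04 0 -1;-.038 -.176 .08 0 -1;-.038 -.176 .1 0 -1;-.038 -.176 .1 0 -1;-.038 -.176 .1 0 -1;-.038 -.176 .1 0 -1;-.038 -.176 .1 0 -1;-.038 -.176 .1 0 -1;0 0 0 .0741 -1;0 0 0 .0741 -1' 4 >/dev/null; python3 -m crank '0 0 .03 .0741 -1;0 0 .1 0 -1;0 0 0 0 -1;0 0 0 0 -1'; python3 ang.py turq|head -1; python3 st.py .5666 -.2365 .173 160
```

```text
time: 51.35
ee_pos: [0.5668, -0.2357, 0.2803]
eef_rot: [0.173, 0.985, 0.0, -0.001]
ft_force: [-0.2, -0.3, -0.4]
width: 0.0394
grip_force: 3.9
seen 271 374 208 321
t51.4 [ 0.5671 -0.236   0.281 ] toolx ang 160.10 tilt [-0.0006  0.0003] w 0.0396 g 3.9 F [ 0.8702 -0.1691  0.5656] j7 1.78
need units [ 0.0013 -0.0034  0.54  ] mm [  0.2504  -0.6851 107.9914] rows>=2.2
yaw units 0.0011376721338223206
```

```bash
python3 -m crank '0 -.003 .15 0 -1;0 0 .15 0 -1;0 0 .15 0 -1;0 0 .09 0 -1;0 0 0 0 -1;0 0 0 0 -1'; python3 -m crank '0 0 .06 0 -1;0 0 .06 0 -1;0 0 .06 0 -1;0 0 .06 0 -1;0 0 .06 0 -1;0 0 .04 0 -1;0 0 0 0 -1'; python3 -m crank '.005 0 .01 0 -1;.005 0 .01 0 -1;0 0 0 0 -1'; python3 st.py .559 -.2337 .096
```

```text
time: 52.0
ee_pos: [0.5675, -0.2369, 0.1742]
eef_rot: [0.173, 0.985, -0.0, 0.0]
ft_force: [-0.4, 0.4, 0.0]
width: 0.0398
grip_force: 3.9
time: 52.7
ee_pos: [0.5665, -0.2363, 0.1036]
eef_rot: [0.173, 0.985, 0.0, -0.001]
ft_force: [0.2, -0.3, -1.0]
width: 0.0396
grip_force: 3.9
time: 53.0
ee_pos: [0.5654, -0.2361, 0.1015]
eef_rot: [0.173, 0.985, 0.0, 0.0]
ft_force: [0.1, 0.2, 0.6]
width: 0.0397
grip_force: 3.9
t53.0 [ 0.5654 -0.2361  0.1015] toolx ang 160.08 tilt [ 0.0007 -0.0001] w 0.0397 g 3.9 F [0.0906 0.2362 0.6181] j7 1.86
need units [0.0342 0.0004 0.0276] mm [6.8417 0.0827 5.5112] rows>=0.2
```

```bash
python3 -m crank '.005 0 .01 0 -1;.005 0 .01 0 -1;0 0 0 0 -1';python3 -m crank '.01 0 .005 0 -1;.01 0 .005 0 -1;0 0 0 0 -1';python3 -m crank '.008 0 .005 0 -1;0 0 .005 0 -1;0 0 0 0 -1'; python3 chk.py turq .553 -.2315
```

```text
time: 53.3
ee_pos: [0.5644, -0.2357, 0.0978]
eef_rot: [0.173, 0.985, -0.0, 0.001]
ft_force: [1.3, -0.6, 4.4]
width: 0.0396
grip_force: 4.2
time: 53.6
ee_pos: [0.5605, -0.2342, 0.0959]
eef_rot: [0.173, 0.985, -0.0, 0.001]
ft_force: [1.8, -1.4, 4.9]
width: 0.0393
grip_force: 4.2
time: 53.9
ee_pos: [0.5592, -0.2337, 0.094]
eef_rot: [0.173, 0.985, -0.0, 0.001]
ft_force: [1.6, -0.4, 6.3]
width: 0.0397
grip_force: 4.3
seen hull box (239, 284, 17, 30)
upright pred (234, 284, 22, 32)
```

Upright; I'll release, rise and check.

```bash
python3 -m crank '0 0 -.005 0 -1;0 0 0 0 -.02;0 0 0 0 .05;0 0 0 0 .15;0 0 0 0 .15;0 0 0 0 .15'>/dev/null; python3 -m crank '0 0 -.05 0 .15;0 0 -.1 0 .15;0 0 -.2 0 .15;0 0 -.2 0 .15;0 0 -.25 0 .15;0 0 -.25 -.0741 .15;0 0 0 -.0741 .15;0 0 0 -.0741 .15;0 0 0 0 .15'>/dev/null; python3 chk.py turq .553 -.2315 1;python3 chk.py red .584 -.3888
python3 - <<'E'
from h import *
np.set_printoptions(precision=4,suppress=True)
t=shot("top","t13");m=mask(t["img"],(105,120,60),(130,255,255))
for b in blobs(m,500,(85,180,250,350)):
    q=quad(b);w=np.array([onz(t,p,.036) for p in q]);print("lid",q.round(1).tolist(),w.mean(0),[np.linalg.norm(w[i]-w[i-1]).round(4) for i in range(4)],np.degrees(np.arctan2(*(w[1]-w[0])[[1,0]])))
E
python3 st.py .549 .328 .3 189.2
```

```text
seen hull box (236, 284, 20, 31)
upright pred (234, 284, 22, 32)
iou bits 0.850911371990331 -1.0828760146691938
seen hull box (188, 340, 25, 33)
upright pred (186, 339, 27, 35)
lid [[103.0999984741211, 238.5], [219.10000610351562, 222.6999969482422], [229.10000610351562, 296.1000061035156], [113.0999984741211, 311.79998779296875]] [0.5492 0.3279 0.036 ] [np.float64(0.1596), np.float64(0.2513), np.float64(0.1607), np.float64(0.2473)] -80.7780132757775
t55.6 [ 0.558  -0.2334  0.3041] toolx ang 179.90 tilt [-0.0002  0.0002] w 0.0501 g 0.0 F [-0.7407 -1.2501  0.7289] j7 2.09
need units [0.0497 2.8068 0.0213] mm [  9.9359 561.3531   4.2513] rows>=11.2
yaw units -0.10332487531999877
```

All three cups stand upright, and the lid is undisturbed at (0.549, 0.328), yaw 9.2°. I'll go and fetch it.

```bash
python3 -m crank '.0035 .2 0 0 0;.0035 .2 0 0 0;.0035 .2 0 0 0;.0035 .2 0 0 0;.0035 .2 0 0 0;.0035 .2 0 0 0;.0035 .2 0 0 0;.0035 .2 0 0 0;.0035 .2 0 0 0;.0035 .2 0 0 0'>/dev/null; python3 -m crank '.0035 .2 0 0 0;.0035 .2 0 0 0;.0035 .2 0 0 0;.0035 .2 0 0 0;0 0 .1 -.0515 0;0 0 .1 -.0515 0;0 0 0 0 0;0 0 0 0 0'>/dev/null
python3 - <<'E'
from lid import *
w=shot("wrist","w14");q,L=lidw(w);print(q.round().tolist());p=np.array([onz(w,x,.069) for x in q]);print("handle",p.mean(0))
P=np.array([onz(w,x,.036) for x in L]);print(L.tolist(),P)
E
python3 st.py .549 .328 .045 189.2
```

```text
[[317.0, 166.0], [329.0, 166.0], [329.0, 254.0], [317.0, 254.0]]
handle [0.5484 0.3271 0.069 ]
[[455, 121], [441, 281], [206, 281], [193, 121]] [[0.4516 0.4353 0.036 ]
 [0.6081 0.4598 0.036 ]
 [0.6465 0.221  0.036 ]
 [0.4902 0.1958 0.036 ]]
t57.5 [0.5478 0.3265 0.2651] toolx ang -170.85 tilt [0.0008 0.0005] w 0.0437 g 0.0 F [-0.018  -0.3494 -0.094 ] j7 1.27
need units [-0.0063  0.0061  1.1007] mm [ -1.2686   1.2109 220.1399] rows>=4.4
yaw units -4.000534414056684
```

```bash
python3 -m crank '-.006 .006 .24 0 0;0 0 .24 0 0;0 0 .24 0 0;0 0 .2 0 0;0 0 .12 0 0;0 0 .06 0 0;0 0 0 0 0;0 0 0 0 0'; python3 -m crank '0 0 0 0 -1;0 0 0 0 -1;0 0 0 0 -1;0 0 0 0 -1;0 0 0 0 -1;0 0 0 0 -1;0 0 0 0 -1' 50; python3 st.py
```

```text
time: 58.25
ee_pos: [0.5495, 0.3286, 0.046]
eef_rot: [-0.081, 0.997, 0.001, 0.001]
ft_force: [0.3, -0.6, 0.9]
width: 0.0433
grip_force: 0.0
time: 58.95
ee_pos: [0.5484, 0.3282, 0.0443]
eef_rot: [-0.082, 0.997, 0.0, 0.0]
ft_force: [-0.5, -0.7, 3.6]
width: 0.0135
grip_force: 50.0
t59.0 [0.5484 0.3282 0.0443] toolx ang -170.63 tilt [0.0001 0.0003] w 0.0135 g 50.0 F [-0.4526 -0.7285  3.5612] j7 1.34
```

```bash
python3 -m crank '0 0 -.05 0 -1;0 0 -.15 0 -1;0 0 -.2 0 -1;0 0 -.22 0 -1;0 0 -.22 0 -1;0 0 -.22 0 -1;0 0 -.15 0.035 -1;0 0 -.05 0.035 -1;0 0 0 .033 -1;0 0 0 0 -1'; python3 st.py .471 -.0243 .3 180.15
```

```text
time: 59.95
ee_pos: [0.5483, 0.3278, 0.2965]
eef_rot: [-0.0, 1.0, 0.0, 0.0]
ft_force: [-0.4, 0.3, -3.8]
width: 0.0133
grip_force: 50.0
t60.0 [0.5483 0.3278 0.2965] toolx ang -179.96 tilt [0. 0.] w 0.0133 g 50.0 F [-0.3754  0.3368 -3.8349] j7 1.11
need units [ 0.3875 -1.7604 -0.0177] mm [  77.5002 -352.0881   -3.5442] rows>=7.2
yaw units -4.001220358348183
```

```bash
python3 -m crank '.043 -.12 0 0 -1;.043 -.2 0 0 -1;.043 -.22 0 0 -1;.043 -.22 0 0 -1;.043 -.22 0 0 -1;.043 -.22 0 0 -1;.043 -.22 0 0 -1;.043 -.2 0 0 -1;.043 -.14 0 -.001 -1;0 0 0 0 -1'>/dev/null;python3 -m crank '0 0 .15 0 -1;0 0 .12 0 -1;0 0 0 0 -1;0 0 0 0 -1'; python3 st.py .471 -.0243 .193 180.15
python3 - <<'E'
from lid import *
w=shot("wrist","w15");b=mask(w["img"],(100,120,50),(130,255,255));L=blobs(b,3000)[0]
z=read_state()["ee_pos"][2]-.033+.024;A=cv2.approxPolyDP(cv2.convexHull(L),12,True)[:,0];print(A.tolist(),np.array([onz(w,x,z) for x in A]))
E
```

```text
time: 61.35
ee_pos: [0.4715, -0.0239, 0.2425]
eef_rot: [-0.002, 1.0, -0.0, -0.0]
ft_force: [-0.3, -0.5, -2.6]
width: 0.0136
grip_force: 50.0
t61.4 [ 0.4715 -0.0239  0.2425] toolx ang -179.76 tilt [-0.0005 -0.0003] w 0.0136 g 50.0 F [-0.2511 -0.4848 -2.5922] j7 1.49
need units [ 0.0024 -0.0019  0.2476] mm [ 0.4799 -0.3805 49.5267] rows>=1.0
yaw units -3.9990079220551396
[[626, 112], [586, 320], [58, 320], [18, 114]] [[ 0.3925  0.0979  0.2341]
 [ 0.4847  0.0981  0.2341]
 [ 0.4858 -0.1468  0.2341]
 [ 0.3944 -0.1475  0.2341]]
```

```bash
python3 -m crank '.008 -.001 .08 .002 -1;0 0 .07 0 -1;0 0 .03 0 -1;0 0 0 0 -1;0 0 0 0 -1'; python3 -m crank '0 0 .015 0 -1;0 0 .01 0 -1;0 0 0 0 -1';python3 -m crank '0 0 .01 0 -1;0 0 0 0 -1';python3 st.py
```

```text
time: 61.9
ee_pos: [0.4705, -0.0242, 0.207]
eef_rot: [-0.0, 1.0, 0.0, 0.001]
ft_force: [0.2, 0.2, -3.2]
width: 0.0134
grip_force: 50.0
time: 62.2
ee_pos: [0.47, -0.0243, 0.201]
eef_rot: [-0.0, 1.0, 0.0, -0.0]
ft_force: [-0.4, -0.9, -2.9]
width: 0.0138
grip_force: 50.0
time: 62.4
ee_pos: [0.4699, -0.0243, 0.1989]
eef_rot: [-0.0, 1.0, 0.0, -0.0]
ft_force: [0.2, -0.5, -3.3]
width: 0.0133
grip_force: 50.0
t62.4 [ 0.4699 -0.0243  0.1989] toolx ang -179.99 tilt [-0.0002  0.    ] w 0.0133 g 50.0 F [ 0.1586 -0.5207 -3.2822] j7 1.51
```

```bash
python3 -m crank '0 0 .01 0 -1;0 0 0 0 -1';python3 -m crank '0 0 .01 0 -1;0 0 0 0 -1';python3 -m crank '0 0 .01 0 -1;0 0 0 0 -1';python3 -m crank '0 0 .005 0 -1;0 0 0 0 -1'
```

```text
time: 62.6
ee_pos: [0.4698, -0.0243, 0.1968]
eef_rot: [-0.0, 1.0, -0.0, -0.0]
ft_force: [0.8, -0.0, -2.6]
width: 0.0134
grip_force: 50.0
time: 62.8
ee_pos: [0.4699, -0.0243, 0.1948]
eef_rot: [-0.0, 1.0, 0.0, -0.0]
ft_force: [-0.2, -0.5, -1.8]
width: 0.0136
grip_force: 50.0
time: 63.0
ee_pos: [0.4699, -0.0243, 0.1928]
eef_rot: [-0.0, 1.0, -0.0, -0.0]
ft_force: [-0.1, 0.0, -3.0]
width: 0.0136
grip_force: 50.0
time: 63.2
ee_pos: [0.47, -0.0243, 0.1922]
eef_rot: [-0.0, 1.0, 0.0, 0.0]
ft_force: [-2.1, -0.1, 0.4]
width: 0.0137
grip_force: 50.0
```

Seated at 0.192, as predicted. I'll press lightly once more, release, rise clear and verify.

```bash
python3 -m crank '0 0 .008 0 -1;0 0 0 0 -1;0 0 -.008 0 -1;0 0 0 0 0;0 0 0 0 0;0 0 0 0 0;0 0 0 0 0;0 0 0 0 0;0 0 -.1 0 0;0 0 -.2 0 0'; python3 -m crank '0 0 -.2 0 0;0 0 -.22 0 0;-.085 0 0 0 0;0 0 0 0 0;0 0 0 0 0'
python3 - <<'E'
from lid import *
w=shot("wrist","w16");q,L=lidw(w);print(q.mean(0),onz(w,q.mean(0),.217));P=np.array([onz(w,x,.184) for x in L]);print(L.tolist(),P,P.mean(0))
s=shot("scene","s16");t=shot("top")
C=np.array([.471,-.0243]);
pr=lambda z,hx,hy:[proj(s,(C[0]+a*hx,C[1]+b*hy,z)).round(1).tolist() for a,b in((1,1),(1,-1),(-1,-1),(-1,1))]
b=blobs(mask(s["img"],(100,120,40),(130,255,255)),500,(150,120,400,320))[0];print("scene lid",cv2.approxPolyDP(cv2.convexHull(b),3,True)[:,0].tolist(),"pred top",pr(.184,.081,.123),"low",pr(.160,.081,.123))
cv2.imwrite("pics/p16.png",np.hstack([cv2.resize(w["img"],(400,300)),cv2.resize(s["img"][150:400,150:420],(324,300))]))
E
python3 chk.py red .584 -.3888;python3 chk.py turq .553 -.2315
```

```text
time: 64.2
ee_pos: [0.4685, -0.0244, 0.2508]
eef_rot: [-0.0, 1.0, -0.001, -0.002]
ft_force: [0.6, 1.2, 0.4]
width: 0.0432
grip_force: 0.0
time: 64.7
ee_pos: [0.4866, -0.0244, 0.3353]
eef_rot: [0.0, 1.0, -0.0, -0.001]
ft_force: [-0.4, 0.5, 0.0]
width: 0.0434
grip_force: 0.0
[321.5 208. ] [ 0.4693 -0.0253  0.217 ]
[[489, 95], [469, 286], [403, 298], [175, 285], [156, 95]] [[ 0.3918  0.0972  0.184 ]
 [ 0.5416  0.0969  0.184 ]
 [ 0.5523  0.0427  0.184 ]
 [ 0.5407 -0.1469  0.184 ]
 [ 0.3917 -0.1465  0.184 ]] [ 0.4836 -0.0113  0.184 ]
scene lid [[334, 192], [333, 200], [269, 253], [218, 222], [218, 216], [286, 169]] pred top [[334.5, 191.2], [267.0, 246.6], [214.8, 216.4], [284.6, 167.7]] low [[334.2, 198.8], [267.9, 254.3], [216.4, 224.1], [285.1, 175.2]]
seen hull box (188, 340, 25, 33)
upright pred (186, 339, 27, 35)
seen hull box (236, 284, 20, 31)
upright pred (234, 284, 22, 32)
```

View pics/p16.png

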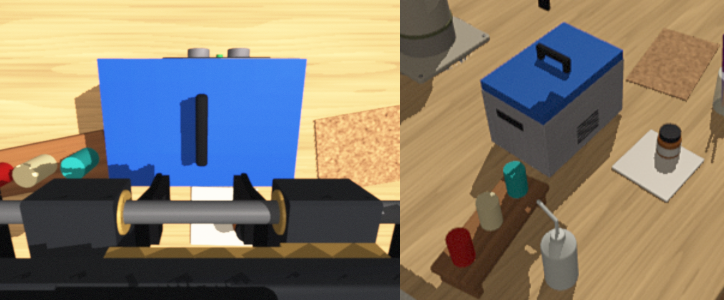

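The lid is seated flush, the three cups are upright on their pegs, and the bystanders are untouched. A last check on the jar's position before handing in.

```bash
python3 - <<'E'
from h import *
s=shot("scene");t=shot("top")
for c,n,box in((s,"s",(345,240,405,275)),(t,"t",(280,170,345,235))):
    for b in blobs(mask(c["img"],(0,0,0),(180,255,50)),40,box)[:2]:
        (u,v),sz,a=cv2.fitEllipse(b);print(n,(u,v),sz,onz(c,(u,v),.066 if n=="t" else .064))
E
```

```text
s (374.5220947265625, 261.11346435546875) (14.526834487915039, 17.10870361328125) [0.70581725 0.06081354 0.064     ]
t (290.54205322265625, 198.60031127929688) (18.8339900970459, 19.297096252441406) [0.69895503 0.06396932 0.066     ]
```

The jar has been knocked about 4 cm: both views put it at (0.70, 0.062) instead of y=0.023. I'll regrasp it and put it back in the middle.

```bash
python3 -m crank '-.19 .07 0 0 1;-.19 .07 0 0 1;-.19 .07 0 0 1;-.19 .07 0 0 1;-.19 .07 .05 0 1;-.19 .07 .1 0 1;0 0 .1 0 1;0 0 0 0 1;0 0 0 0 1'>/dev/null; python3 st.py
python3 - <<'E'
from h import *
np.set_printoptions(precision=4,suppress=True)
w=shot("wrist","w17")
for b in blobs(cv2.morphologyEx(mask(w["img"],(0,0,0),(180,255,45)),cv2.MORPH_OPEN,np.ones((5,5))),400,(215,40,425,295))[:3]:
    (u,v),sz,a=cv2.fitEllipse(b);print((u,v),sz,cv2.boundingRect(b),onz(w,(u,v),.066))
E
```

```text
t66.0 [0.7146 0.0592 0.2867] toolx ang 179.97 tilt [-0.0002 -0.0001] w 0.0871 g 0.0 F [ 0.2112 -0.2122  0.4489] j7 1.68
(326.909423828125, 189.2164764404297) (44.64432144165039, 44.86638641357422) (305, 167, 45, 45) [0.6998 0.0634 0.066 ]
```

```bash
python3 st.py .700 .0632 .0225; python3 -m crank '.073 .02 .2 0 1;0 0 .22 0 1;0 0 .22 0 1;0 0 .22 0 1;0 0 .2 0 1;0 0 .14 0 1;0 0 .12 0 1;0 0 0 0 1;0 0 0 0 1' >/dev/null; python3 st.py; python3 -m crank '0 0 0 0 -1;0 0 0 0 -1;0 0 0 0 -1;0 0 0 0 -1;0 0 0 0 -1;0 0 0 0 -1;0 0 0 0 -1' 20; python3 -m crank '0 0 -.05 0 -1;0 0 -.1 0 -1;0 0 0 0 -1'; python3 st.py .7043 .0228 .05
```

```text
t66.0 [0.7148 0.0591 0.288 ] toolx ang 179.97 tilt [0.0017 0.0005] w 0.0872 g 0.0 F [ 0.3128 -0.1947 -0.2507] j7 1.68
need units [0.0762 0.0197 1.3273] mm [ 15.248    3.9303 265.4627] rows>=5.3
t66.9 [0.7012 0.0639 0.0245] toolx ang -179.99 tilt [0.0022 0.0009] w 0.0868 g 0.0 F [ 0.2606 -0.4987  1.4548] j7 1.76
time: 67.6
ee_pos: [0.7004, 0.0638, 0.0222]
eef_rot: [-0.0, 1.0, 0.0, 0.0]
ft_force: [-0.2, 0.3, 2.0]
width: 0.0513
grip_force: 20.0
time: 67.9
ee_pos: [0.7019, 0.0635, 0.055]
eef_rot: [0.0, 1.0, 0.0, 0.002]
ft_force: [1.3, 0.7, -1.5]
width: 0.0515
grip_force: 20.0
t67.9 [0.7019 0.0635 0.055 ] toolx ang 180.00 tilt [0.0039 0.0003] w 0.0515 g 20.0 F [ 1.2847  0.6652 -1.5347] j7 1.75
need units [-0.0117 -0.2033  0.0249] mm [ -2.3443 -40.6524   4.9831] rows>=0.8
```

```bash
python3 -m crank '-.018 -.07 0 0 -1;0 -.07 0 0 -1;0 -.063 0 0 -1;0 0 0 0 -1;0 0 .06 0 -1;0 0 .04 0 -1;0 0 .03 0 -1;0 0 .01 0 -1;0 0 0 0 -1'; python3 -m crank '0 0 .007 0 -1;0 0 0 0 -1';python3 -m crank '0 0 .007 0 -1;0 0 0 0 -1'; python3 -m crank '0 0 .005 0 -1;0 0 0 0 -1'
```

```text
time: 68.8
ee_pos: [0.7037, 0.0235, 0.0235]
eef_rot: [-0.0, 1.0, -0.0, -0.0]
ft_force: [1.1, -0.3, -1.6]
width: 0.0512
grip_force: 20.0
time: 69.0
ee_pos: [0.7041, 0.0233, 0.0229]
eef_rot: [-0.0, 1.0, 0.0, 0.0]
ft_force: [-0.8, 0.2, -0.5]
width: 0.0514
grip_force: 20.0
time: 69.2
ee_pos: [0.7043, 0.0232, 0.0222]
eef_rot: [-0.0, 1.0, 0.0, 0.0]
ft_force: [-1.8, -0.1, 5.4]
width: 0.0514
grip_force: 20.0
time: 69.4
ee_pos: [0.7044, 0.0232, 0.0221]
eef_rot: [-0.0, 1.0, 0.0, 0.0]
ft_force: [-6.8, 0.0, 13.8]
width: 0.0509
grip_force: 20.0
```

```bash
python3 -m crank '0 0 -.01 0 -1;0 0 0 0 .5;0 0 0 0 1;0 0 0 0 1;0 0 0 0 1;0 0 0 0 1;0 0 -.12 0 1;0 0 -.24 0 1;0 0 -.24 0 1;0 0 -.24 0 1' >/dev/null; python3 -m crank '0 0 -.24 0 1;0 0 -.24 0 1;.2 0 0 0 1;.2 0 0 0 1;.2 0 0 0 1;0 0 0 0 1;0 0 0 0 1'>/dev/null
python3 - <<'E'
from h import *
np.set_printoptions(precision=4,suppress=True)
s=shot("scene");t=shot("top")
for c,n,box in((s,"s",(345,240,405,300)),(t,"t",(280,170,345,235))):
    for b in blobs(mask(c["img"],(0,0,0),(180,255,50)),40,box)[:2]:
        (u,v),sz,a=cv2.fitEllipse(b);print(n,(u,v),sz,onz(c,(u,v),.066 if n=="t" else .064))
b=blobs(mask(s["img"],(100,120,40),(130,255,255)),500,(150,120,400,320))[0];print(cv2.boundingRect(b))
E
python3 chk.py red .584 -.3888;python3 chk.py turq .553 -.2315; python3 st.py
```

```text
s (366.72796630859375, 271.73236083984375) (15.274971008300781, 17.31437873840332) [0.7101 0.0196 0.064 ]
(217, 169, 118, 85)
seen hull box (188, 340, 25, 33)
upright pred (186, 339, 27, 35)
seen hull box (236, 284, 20, 31)
upright pred (234, 284, 22, 32)
t71.3 [0.5849 0.023  0.2862] toolx ang 180.00 tilt [ 0.0003 -0.0012] w 0.0872 g 0.0 F [-0.2109  0.098   0.2606] j7 1.65
```

The jar is back in the middle of the tile, the lid hull is unchanged, and the red and turquoise cups still match their upright outlines. I'm handing it in.

```bash
python3 -c "
from bench import workorder;print(workorder.close_job())"
```

```text
the job is handed in; nothing more can be done
None
```

I handed the job in at about 71 s: the jar is on the middle of the tile (re-centred after being knocked about 4 cm), all three cups stand upside down on their own pegs, and the lid is seated back on the cleaner; no verdict was returned.

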